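# Crank a cutter through the marking stand

### The job

Seat the gold cutter fully down in the square socket of the marking stand and let it go. Then crank the stand two full turns clockwise (seen from above) at a calm, steady speed, no faster than about one turn in three seconds: ease the handle through the stiff point of every turn without letting it spring ahead or roll back, and follow its circle by feel, pulling it only lightly inward or outward. Leave the handle over the red park mark with the cutter still seated, and leave the other things alone.

Things in the scene. Friction and masses are not known exactly. Their poses are not given: they have to be found in the camera images.
- stand: Marking stand fixed to the table: grey base plate 240 x 140 x 16 mm, blue column. Origin on the table at the foot of the vertical crank axis, which is its z axis; the plate runs from x = -95 to +145 mm. The red park mark, 28 x 30 mm, lies on the plate at x = -80 mm, y = 0. No fixed part of the stand is taller than 108 mm.
- crank (a joint): Crank angle in rad. 0: arm and handle point along the stand's -x axis, over the red park mark. It grows clockwise seen from above (handle from -x through +y, +x, -y of the stand). Starts within 0.6 of 0; after two full turns, parked, it is 12.57. Away from the stiff point it drags with about 2 N at the handle and stays where it is left. The arm's top is 115 mm above the table.
- socket (a point): Mouth of the square socket, in the centre of a 44 mm square steel boss on the crank axis, 129 mm above the table. The hole is 17.6 mm square and 26 mm deep with a 3 mm chamfer; its sides are parallel to the axes of this point, which turns with the crank.
- gold_cutter: Gold hollow cutter, about 250 g, upright in one of the rack's three holes. Origin at the centre of the shank's underside, z up. Square shank 16 x 16 mm, 22 mm long, sides parallel to x and y; above it a round head, 34 mm diameter, z = 22 to 72 mm, whose flat underside rests on the rack. Seated in the socket, the head rests on the boss and the origin is 22 mm below the socket's mouth.
- silver_cutter_a: Silver cutter of the same shape in the rack, to be left alone. Rack holes are 75 mm apart in a row.
- silver_cutter_b: Second silver cutter in the rack, to be left alone.
- rack: Black plastic rack fixed to the table, 230 x 70 x 40 mm, origin at the centre of its underside, holes in a row along x. It may be on the left or on the right of the stand.
- bin: Blue open bin with small silver cutters, fixed, 220 x 130 x 55 mm, on the other side of the stand from the rack.
- oil: Small green oil bottle, 85 mm tall, 36 mm diameter, standing near the stand; leave alone.
- ring_gauge: Steel ring gauge, 64 mm diameter, 18 mm high, lying near the stand; leave alone.
- die: Sprung steel die slide with a brass roller, on the stand's +x side. A cam roller on the rotor pushes it back once a turn, from 0.4 rad before to 0.4 rad after the half turn (crank 3.14 and 9.42): the handle needs up to about 14 N before the half turn, and after it the spring throws the crank ahead nearly as hard unless held back. A grip under about 30 N slips.
- side_pull (a joint): Upright black handle, 25 mm diameter, 50 mm tall, its top 173 mm above the table, free to spin about its own axis. It is clamped in a slot of the arm, 72 to 88 mm from the crank axis, not measured: see or feel where. Value (m): how far the hand drags it along the arm against its overload spring, 6 N/mm, + outward; 0 at rest. Beyond 1.5 mm (9 N) it is strained.
Mind the look-alikes: they are no part of the job. What is shaped like the gold_cutter but blue or pink is not meant.

How it is judged:
On the way, in this order (a step that is already met when the one before it is completed fails the run):
1. the gold cutter is seated fully in the socket and let go, with the crank still near the park mark (z of gold_cutter in the frame of socket below -0.019 m and horizontal distance between gold_cutter and socket below 0.004 m and angle between gold_cutter's own z axis and vertical below 0.1 rad and contact force between the fingers and gold_cutter below 0.3 N and value of joint crank below 1.5 rad), for 0.2 s.
2. first full turn made (value of joint crank above 6.1 rad), for 0.1 s.
3. second full turn made (value of joint crank above 12.25 rad), for 0.1 s.
At the end, for the whole second after the job is handed in: Two full turns made: the handle rests within 0.25 rad of the red park mark, and the gold cutter is upright in the socket with its head on the boss (within 3 mm of fully down) (value of joint crank between 12.32 and 12.82 rad and velocity of joint crank between -0.1 and 0.1 rad/s and z of gold_cutter in the frame of socket below -0.019 m and horizontal distance between gold_cutter and socket below 0.004 m and angle between gold_cutter's own z axis and vertical below 0.1 rad); the robot touches nothing.
It fails at once if the crank runs ahead faster than 3.5 rad/s (velocity of joint crank above 3.5 rad/s).
It fails at once if while being cranked away from the park mark (crank above 1 rad), the crank rolls or is turned back faster than 0.6 rad/s (value of joint crank between 1 and 12.3 rad and velocity of joint crank below -0.6 rad/s).
It fails at once if the crank is turned through the stiff point with the cutter not seated (value of joint crank above 2.5 rad and z of gold_cutter in the frame of socket above -0.015 m).
It fails at once if the handle is dragged inward or outward along its arm with more than 9 N (1.5 mm on the overload slide) (value of joint side_pull above 0.0015 m or value of joint side_pull below -0.0015 m).
It fails at once if a bystander is moved more than 20 mm (distance of any of silver_cutter_a, silver_cutter_b, oil, ring_gauge from where it was at the start of the episode above 0.02 m).
It also fails if it takes over 72 s, if anything falls off the work surface, if the arm or the gripper's body presses on something with over 40 N, if the wrist force passes 120 N, or if a joint passes its speed limit or range.

### The arm

A 7-joint arm with a two-finger parallel gripper is mounted at the origin on the work surface. World frame = base frame: x ahead of the robot, y to its left, z up, the work surface at z = 0. Lengths are in m, angles in rad, forces in N, time in s.
With the tool pointing down it reaches from about 0.35 to 0.9 m from the base axis. Payload 19.9 kg.
Tool frame: the origin (TCP) lies at the very end of the fingers, on their centre line; the grasp point (between the pads) lies 19 mm behind it (env.hold_point_z is the distance from the TCP to the grasp point, in m); z points along the fingers, y is the direction in which the jaws open and shut (so a half turn about z gives the same grasp; the last joint's range is limited). The gripper opens to 85 mm and grips with 20 to 120 N. Pads are 22 mm wide; open, the fingers measure 114 mm over their backs; the gripper's body (76 mm by 85 mm) begins 54 mm behind the grasp point. The pads swing forward as they close: fully open they stand 13 mm farther back than shut.
Start: joints at [1.286, 0.417, -0.01, 1.614, 0.005, 1.111, -0.053], TCP at [0.151, -0.606, 0.203] pointing down, gripper open.
Joint ranges: [-2.81, 2.81], [-0.39, 2.02], [-1.27, 1.25], [0.06, 2.57], [-1.19, 4.33], [0.19, 2], [-2.82, 2.82]. Speed limits (rad/s): [1.89, 1.89, 2.39, 2.39, 3.01, 3.01, 3.01].

### API

Orientations are given as [roll, pitch, yaw] about the fixed x, y, z axes, in that order (R = Rz(yaw) Ry(pitch) Rx(roll)).
In Python, from rig import env gives the robot as it stands.
- The arm moves only by the tool play_rows, never from a script. Its arguments are lists of equal length, an entry for each row: "dp": the shift along the tool's x, y, z normalised to -1 to 1, where 1 is 80 mm, a list of three; "rot": the turn, a rotation vector about the tool's x, y, z normalised to -1 to 1, where 1 is pi/4 rad, a list of three. In form: {"dp": [[x, y, z], ...], "rot": [[ax, ay, az], ...]}. A call has 1 to 12 rows; each row is the pose to reach, as a shift and turn from the pose measured when the call began, along the tool's axes at that moment; what a row does not reach only later rows make up. A row lasts 1/8 s, in which the tool goes at most 62.5 mm and 10.7 degrees, less where a joint would pass 70% of its speed; a pose out of reach is approached as far as the arm can. A call with a number of a shift or a turn outside -1 to 1 is refused whole. A call with a gripper value outside its range is refused whole. "jaw" is the gripper's target within -1 to 1 (fully open at 1, half-way at 0, shut at -1), set as the call begins (left out, the last holds). The fingers move at their own pace and stop on an object; "newtons" is the grip in N (left out, the last holds). Time passes only in rows, so rows that repeat a pose let the fingers close. It gives the time, the measured TCP pose, the force and the opening at its end, in the units of the state.
- env.state(): the state, without advancing time (a new reading comes with each control period).
- env.capture(name): name is "side" or "top"; returns a dict with "color" (480x640x3 uint8, blue, green, red), "vfov" (degrees; the focal length in pixels is half the picture's height over the tangent of half this angle, whatever the lens; pixels are square), "cx", "cy" (the principal point, pixels), "k1" (the pictures are not rectified: a ray, as slopes to the right and down, at radius r is drawn at 1 + k1 r^2 times it, then the intrinsics apply), "pose" (4x4, takes a point from camera to world coordinates). Camera axes: x right, y down, z forward; pixel columns grow to the right and rows downward; lengths in m; the calibration is good to about 2 mm. A picture is of the moment at which its call begins. There is no depth.
- env.hand_in(): hands the job in, once; it reports no verdict.
Trained networks look in a picture, given as the dict that the camera call returned (one of the last four; its "shot" number tells which), for a name from the list of things; names that differ only in an ending like _2 or _b are one class to them, and where a whole thing is asked for, a point or a joint stands for the part that bears it (a point fixed in the world has none). Each returns a list of dicts, best first, with "confidence" (0 to 1); they miss things now and then, are a little off and sometimes report something else, mostly with a low value. They report only what shows in the picture. A call takes as long as a camera call. They do not tell look-alikes from the thing itself.
- env.silhouettes(label, picture): "region" (480x640 bool, what is visible of it).
- env.tip_of(label, picture): "centre" ([x, y, z] in m, in world coordinates, good to about 4 mm: a listed point, or the origin of a listed thing).
The state is a dict: "t": time; "joint_pos": joint angles; "dq": joint speeds; "effort": joint torques, N m; "tool_pos": TCP position; "eef_rot": TCP orientation; "force": force on the tool from outside, world axes, zero at the start; "torque": the same for the moment, N m; "gripper_width": finger opening in m.
Only numpy, scipy, OpenCV 4.12 (cv2) and the standard library are available. Lean on these libraries where they do the work, as an engineer would, in place of code of your own. Each camera call takes 0.05 s, during which the arm holds its last target. There are 200 camera calls.

## Working session

There is one attempt and no reset: what is moved stays moved. The work goes in short steps, Python scripts to look and compute and a tool call to move; the robot and the scene stay as the last step left them, time stands still between calls to the robot, and variables do not carry over. Pictures are saved under pics/ and viewed, about 8 in all and at most 12, crops included, and the job is handed in when it is done.

Besides the shell and the picture viewer there is one more tool, called in YAML: its name, and indented under it one key for each argument. play_rows: Moves the arm, as the interface text tells. Scaled input: -1 to 1 covers 80 mm each way for a shift and pi/4 rad each way for a turn. Its arguments: {"type":"object","properties":{"dp":{"type":"array","items":{"type":"array","items":{"type":"number","minimum":-1,"maximum":1}}},"rot":{"type":"array","items":{"type":"array","items":{"type":"number","minimum":-1,"maximum":1}}},"jaw":{"type":"number"},"newtons":{"type":"number"}},"required":["dp","rot"]}

```bash
mkdir -p pics; ls
cat > h.py <<'E'
import numpy as np, cv2
from rig import env
from scipy.spatial.transform import Rotation as R
def proj(c,P):
    P=np.atleast_2d(P); T=np.linalg.inv(c['pose']); q=P@T[:3,:3].T+T[:3,3]
    s=q[:,:2]/q[:,2:]; r2=(s**2).sum(1,keepdims=True); f=240/np.tan(np.radians(c['vfov']/2))
    return s*(1+c['k1']*r2)*f+[c['cx'],c['cy']]
def ray(c,uv,z):
    f=240/np.tan(np.radians(c['vfov']/2)); d=(np.atleast_2d(uv)-[c['cx'],c['cy']])/f; s=d.copy()
    for _ in range(20): s=d/(1+c['k1']*(s**2).sum(1,keepdims=True))
    v=np.c_[s,np.ones(len(s))]@c['pose'][:3,:3].T; o=c['pose'][:3,3]
    return o+v*((z-o[2])/v[:,2:])
def tool():
    s=env.state(); return np.array(s['tool_pos']),R.from_euler('xyz',s['eef_rot']),s
E
cat > a.py <<'E'
from h import *
for n in ('top','side'):
    c=env.capture(n); cv2.imwrite(f'pics/{n}0.png',c['color'])
    print(n,c['vfov'],c['cx'],c['cy'],c['k1'],np.round(c['pose'],3).tolist())
    for l in ('stand','socket','gold_cutter','silver_cutter_a','rack','side_pull','oil','ring_gauge','bin','crank'):
        try: print(l,[(round(d['confidence'],2),np.round(d['centre'],3).tolist()) for d in env.tip_of(l,c)])
        except Exception as e: print(l,e)
print(env.state(), env.hold_point_z)
E
python3 a.py
```

```text
pics
top 46.67896060710383 321.0298113416413 242.2864728372313 -0.04494421501877911 [[0.002, -0.995, 0.102, 0.41], [-1.0, -0.001, 0.004, 0.049], [-0.004, -0.102, -0.995, 1.313], [0.0, 0.0, 0.0, 1.0]]
stand [(0.79, [0.56, -0.02, 0.001])]
socket [(0.78, [0.558, -0.014, 0.127])]
gold_cutter [(0.85, [0.46, 0.42, -0.003]), (0.52, [0.486, 0.323, 0.016]), (0.49, [0.532, 0.436, 0.004]), (0.47, [0.529, 0.219, -0.0]), (0.36, [0.432, 0.143, -0.001])]
silver_cutter_a [(0.77, [0.407, 0.323, 0.018]), (0.74, [0.559, 0.308, 0.012])]
rack [(0.79, [0.486, 0.323, 0.0]), (0.44, [0.511, -0.317, 0.001])]
side_pull it knows: bin, die, gold_cutter, oil, rack, ring_gauge, silver_cutter, socket, stand
oil [(0.69, [0.407, 0.323, 0.02]), (0.52, [0.439, -0.165, -0.005])]
ring_gauge [(0.77, [0.434, 0.143, -0.003])]
bin [(0.73, [0.512, -0.316, 0.006])]
crank it knows: bin, die, gold_cutter, oil, rack, ring_gauge, silver_cutter, socket, stand
side 46.25295975546324 316.57271591626034 248.6902577891314 -0.0019034631175738296 [[-0.99, -0.1, 0.101, 0.417], [-0.141, 0.764, -0.629, 0.776], [-0.015, -0.637, -0.77, 0.953]
[... 656 characters left out ...]
0.9, 'joint_pos': array([ 1.28550903,  0.41741149, -0.01030976,  1.613573  ,  0.00470838,
        1.11072393, -0.05304476]), 'dq': array([ 6.22109018e-04,  9.19087805e-04,  9.22721882e-05, -1.57643842e-03,
       -6.72728993e-04,  7.60930216e-04, -1.13289891e-05]), 'effort': array([ 1.75216886e-03, -8.64210391e+01,  6.79937080e-01, -4.35210729e+01,
        1.93141121e-02,  1.70640466e-03, -4.23185566e-05]), 'tool_pos': array([ 0.15086382, -0.60650282,  0.20326424]), 'eef_rot': array([-3.14150312e+00,  4.39530151e-05,  2.43758148e-01]), 'force': array([ 0.19111479,  0.28441783, -0.03948826]), 'torque': array([-0.04859898,  0.05013736, -0.0220172 ]), 'gripper_width': 0.0848984073114005} 0.0187
```

View pics/top0.png

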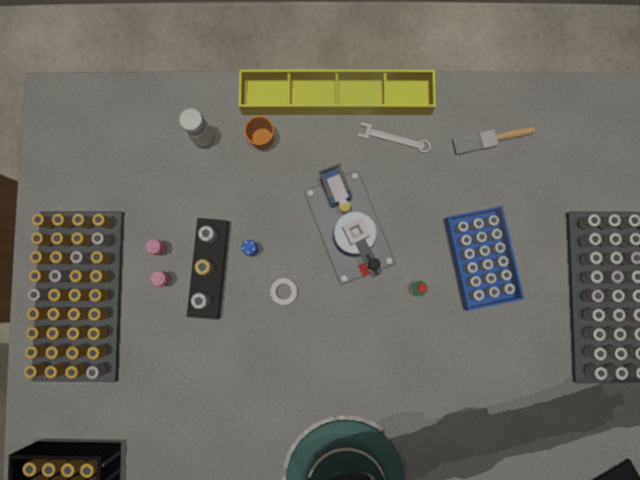

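View pics/side0.png

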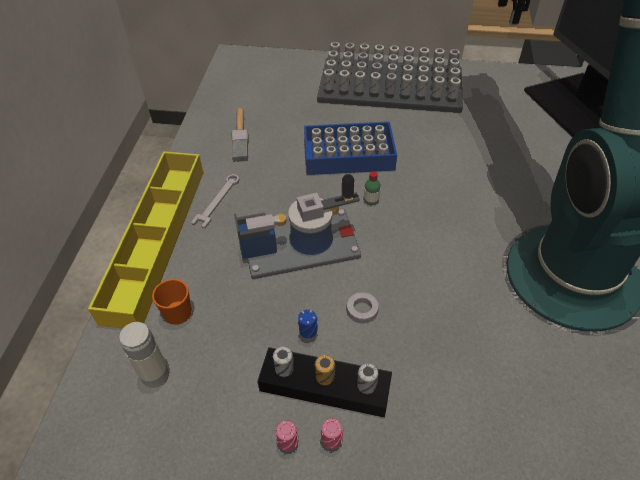

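The gold cutter is in the middle hole of the rack, at top pixel (203,267). The stand is at (350,225), with its handle at (373,264) next to the red mark at (364,270). Blue and pink look-alikes stand beside the rack. Next I'll zoom in for the angles.

```bash
cat > b.py <<'E'
from h import *
c=env.capture('top')
im=c['color']
a=cv2.resize(im[160:290,295:405],None,fx=5,fy=5,interpolation=cv2.INTER_CUBIC)
b=cv2.resize(im[210:330,180:240],None,fx=5,fy=5,interpolation=cv2.INTER_CUBIC)
a=a[:600];b=cv2.copyMakeBorder(b,0,a.shape[0]-b.shape[0],0,0,cv2.BORDER_CONSTANT) if b.shape[0]<a.shape[0] else b[:a.shape[0]]
cv2.imwrite('pics/crop1.png',np.hstack([a,b])[:600,:800]); print(a.shape)
for l,z in (('stand',.016),('rack',.04)):
    m=env.silhouettes(l,c)[0]['region'].astype(np.uint8)
    print(l,m.sum(),cv2.minAreaRect(cv2.findNonZero(m)))
# plate bolts 
p=ray(c,[(311,193),(355,176),(391,263),(343,279)],.018); print(np.round(p,4)); 
for d in (p[1]-p[2],p[0]-p[3]): print('yaw',np.arctan2(d[1],d[0]))
print('plate centre',p.mean(0))
print('rack',ray(c,[(206,233),(202,267),(198,300)],.09))
print('handle top',ray(c,[(373,264)],.173),'mark',ray(c,[(364,270)],.016))
E
python3 b.py
```

```text
(600, 550, 3)
stand 6186 ((347.4262390136719, 223.31146240234375), (118.22734069824219, 58.8707389831543), 68.62937927246094)
rack 2668 ((207.7734832763672, 269.0841064453125), (34.66538619995117, 101.74851989746094), 6.2034478187561035)
[[ 0.6603  0.0791  0.018 ]
 [ 0.7013 -0.0251  0.018 ]
 [ 0.4948 -0.1081  0.018 ]
 [ 0.4574  0.0039  0.018 ]]
yaw 0.3822951273115012
yaw 0.3548235648848511
plate centre [ 0.57844661 -0.01257168  0.018     ]
rack [[0.55618227 0.3103515  0.09      ]
 [0.48059518 0.31751091 0.09      ]
 [0.40805466 0.32472548 0.09      ]]
handle top [[ 0.48258642 -0.05229322  0.173     ]] mark [[ 0.47852359 -0.04518931  0.016     ]]
```

View pics/crop1.png

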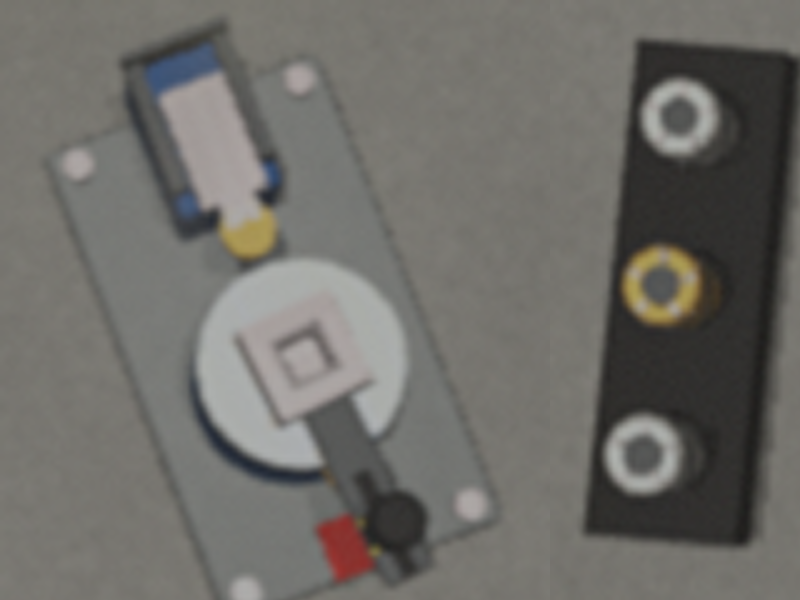

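```bash
cat > c.py <<'E'
from h import *
c=env.capture('top')
f=lambda L,z: ray(c,np.array(L)/5+[295,160],z)
p=f([(78,165),(300,77),(470,503),(246,590)],.018)
for d in (p[1]-p[2],p[0]-p[3]): print('yaw',np.arctan2(d[1],d[0]))
print(p,'centre',p.mean(0))
b=f([(237,338),(332,292),(375,380),(282,423)],.129); print('boss',b.mean(0),[np.degrees(np.arctan2(*(b[i]-b[(i+1)%4])[1::-1])) for i in range(4)],[np.linalg.norm(b[i]-b[(i+1)%4]) for i in range(4)])
h=f([(398,515)],.173)[0]; m=f([(346,548)],.016)[0]; s=b.mean(0); s2=f([(305,355)],.127)[0]
print('hole',s2,'h',h,'m',m,'dir hs',np.degrees(np.arctan2(*(s-h)[1::-1])),np.linalg.norm((s-h)[:2]),'ms',np.degrees(np.arctan2(*(s-m)[1::-1])),np.linalg.norm((s-m)[:2]))
print('gold',f([(662-550+ (180-295)*5,285+250)],.09))
r=ray(c,np.array([(638-550,40),(585-550,533),(785-550,50),(748-550,540)])/5+[180,210],.04)
print('rack',[np.degrees(np.arctan2(*(r[i]-r[i+1])[1::-1])) for i in (0,2)])
print(f([(680-550-575,118+250),(643-550-575,455+250)],.09))
# side cam check
c=env.capture('side'); print('side proj',proj(c,[h,s,[.483,.319,.09]]))
im=c['color']; cv2.imwrite('pics/s1.png',np.hstack([cv2.resize(im[165:285,225:375],None,fx=3.5,fy=3.5,interpolation=2),cv2.resize(im[340:460,300:350],None,fx=3.5,fy=3.5,interpolation=2)]))
E
python3 c.py
```

```text
yaw 0.3696885420923587
yaw 0.37486034619702446
[[ 0.66025107  0.08001156  0.018     ]
 [ 0.7027466  -0.02513177  0.018     ]
 [ 0.50042334 -0.10353302  0.018     ]
 [ 0.45974622  0.00111986  0.018     ]] centre [ 0.58079181 -0.01188334  0.018     ]
boss [ 0.55484169 -0.02093699  0.129     ] [np.float64(116.05296004256535), np.float64(25.569396244469605), np.float64(-65.06140363786851), np.float64(-152.3756192856845)] [np.float64(0.045520795491297686), np.float64(0.04219018998121417), np.float64(0.04403917228761191), np.float64(0.04134775978609749)]
hole [ 0.55645257 -0.0204135   0.127     ] h [ 0.48464615 -0.05559499  0.173     ] m [ 0.47945767 -0.04566142  0.016     ] dir hs 26.277171220440447 0.07828530818871476 ms 18.158447488905527 0.07933503606912415
gold [[0.48059727 0.31662342 0.09      ]]
rack [np.float64(-4.772838031662091), np.float64(-3.2482360966722426)]
[[0.55484053 0.31032032 0.09      ]
 [0.40587436 0.32335266 0.09      ]]
side proj [[347.63212754 176.76917538]
 [311.10253223 201.18876745]
 [323.86838772 362.62101506]]
```

View pics/s1.png

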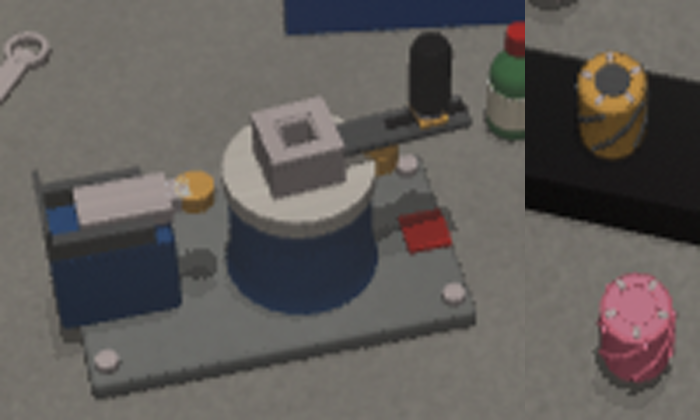

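Estimates so far:
- **Gold cutter:** about (0.481, 0.3175), yaw about -5°.
- **Socket:** about (0.556, -0.0205), yaw about 26°.
- **Stand:** yaw about 21.3°.
- **Crank:** about -0.08, with handle radius about 79 mm.

I'm setting out for the rack.

play_rows:
  dp:
    - [0.5, -0.5, -0.5]
    - [1, -1, -0.5]
    - [1, -1, -0.5]
  rot:
    - [0, 0, 0]
    - [0, 0, 0]
    - [0, 0, 0]
  jaw: 1
  newtons: 60

```text
t: 1.52
tool_pos: [0.2122, -0.5067, 0.2444]
eef_rot: [3.141, -0.001, 0.249]
force: [-0.7, -0.2, 0.2]
gripper_width: 0.0854
```

play_rows:
  dp:
    - [0.5, -0.5, 0]
    - [1, -1, 0]
    - [1, -1, 0]
  rot:
    - [0, 0, 0]
    - [0, 0, 0]
    - [0, 0, 0]

```text
t: 1.9
tool_pos: [0.2721, -0.407, 0.2447]
eef_rot: [3.14, -0.002, 0.254]
force: [-0.7, -1.7, 0.9]
gripper_width: 0.0855
```

play_rows:
  dp:
    - [0.5, -0.5, 0]
    - [1, -1, 0]
    - [1, -1, 0]
  rot:
    - [0, 0, 0]
    - [0, 0, 0]
    - [0, 0, 0]

```text
t: 2.28
tool_pos: [0.331, -0.3074, 0.245]
eef_rot: [3.14, -0.002, 0.258]
force: [-0.2, 0.2, 0.8]
gripper_width: 0.0854
```

play_rows:
  dp:
    - [0.5, -0.5, 0]
    - [1, -1, 0]
    - [1, -1, 0]
  rot:
    - [0, 0, 0]
    - [0, 0, 0]
    - [0, 0, 0]

```text
t: 2.65
tool_pos: [0.3893, -0.2079, 0.2453]
eef_rot: [3.14, -0.003, 0.262]
force: [-0.9, -0.7, 0.1]
gripper_width: 0.0855
```

play_rows:
  dp:
    - [0.5, -0.5, 0]
    - [1, -1, 0]
    - [1, -1, 0]
  rot:
    - [0, 0, 0]
    - [0, 0, 0]
    - [0, 0, 0]

```text
t: 3.02
tool_pos: [0.4473, -0.1084, 0.2454]
eef_rot: [3.141, -0.004, 0.265]
force: [-0.6, -0.6, 0.0]
gripper_width: 0.0855
```

play_rows:
  dp:
    - [0.2, -0.6, 0]
    - [0.36, -1, 0]
    - [0.36, -1, 0]
  rot:
    - [0, 0, 0]
    - [0, 0, 0]
    - [0, 0, 0]

```text
t: 3.4
tool_pos: [0.4544, -0.0236, 0.2455]
eef_rot: [3.141, -0.004, 0.266]
force: [0.2, -1.0, 0.1]
gripper_width: 0.0851
```

play_rows:
  dp:
    - [0.2, -0.6, 0]
    - [0.36, -1, 0]
    - [0.36, -1, 0]
  rot:
    - [0, 0, 0]
    - [0, 0, 0]
    - [0, 0, 0]

```text
t: 3.78
tool_pos: [0.4615, 0.061, 0.2455]
eef_rot: [3.141, -0.004, 0.267]
force: [0.6, -0.9, -0.2]
gripper_width: 0.0855
```

play_rows:
  dp:
    - [0.2, -0.6, 0]
    - [0.36, -1, 0]
    - [0.36, -1, 0]
  rot:
    - [0, 0, 0]
    - [0, 0, 0]
    - [0, 0, 0]

```text
t: 4.15
tool_pos: [0.4689, 0.1455, 0.2453]
eef_rot: [-3.142, -0.004, 0.268]
force: [0.2, -0.4, -1.5]
gripper_width: 0.0852
```

play_rows:
  dp:
    - [0.2, -0.6, 0]
    - [0.36, -1, 0]
    - [0.36, -1, 0]
  rot:
    - [0, 0, 0.15]
    - [0, 0, 0.3]
    - [0, 0, 0.45]

```text
t: 4.53
tool_pos: [0.4763, 0.2299, 0.2449]
eef_rot: [-3.14, -0.002, -0.09]
force: [-0.3, -1.2, -0.3]
gripper_width: 0.0856
```

play_rows:
  dp:
    - [-0.02, -0.6, 0.3]
    - [-0.04, -1, 0.6]
    - [-0.04, -1, 0.6]
  rot:
    - [0, 0, 0]
    - [0, 0, 0]
    - [0, 0, 0]

```text
t: 4.9
tool_pos: [0.4806, 0.3088, 0.1948]
eef_rot: [3.141, 0.001, -0.09]
force: [0.7, -0.6, 0.8]
gripper_width: 0.0852
```

play_rows:
  dp:
    - [0, -0.1, 0.5]
    - [0, -0.1, 0.8]
    - [0, -0.1, 0.8]
  rot:
    - [0, 0, 0]
    - [0, 0, 0]
    - [0, 0, 0]

```text
t: 5.28
tool_pos: [0.482, 0.3136, 0.1297]
eef_rot: [3.139, 0.002, -0.092]
force: [0.1, -0.3, 0.4]
gripper_width: 0.0854
```

```bash
cat > d.py <<'E'
from h import *
p,r,s=tool(); print(np.round(p,4),np.round(s['eef_rot'],4))
for n in ('top','side'):
    c=env.capture(n)
    for l in ('gold_cutter',):
        print(n,[(round(d['confidence'],2),np.round(d['centre'],3).tolist()) for d in env.tip_of(l,c)])
    print(proj(c,[p,[.481,.3175,.09],[.481,.3175,.04]]).round(1).tolist())
    if n=='side': cv2.imwrite('pics/s2.png',cv2.resize(c['color'][280:440,230:420],None,fx=3.5,fy=3.5,interpolation=2))
E
python3 d.py
```

```text
[0.482  0.3136 0.1297] [ 3.1385e+00  2.2000e-03 -9.2300e-02]
top [(0.54, [0.532, 0.217, 0.0])]
[[199.8, 265.3], [202.0, 266.8], [206.7, 268.1]]
side [(0.95, [0.533, 0.439, 0.003]), (0.74, [0.53, 0.216, 0.002]), (0.73, [0.482, 0.321, 0.014]), (0.69, [0.461, 0.423, -0.003])]
[[324.8, 348.3], [325.1, 362.0], [325.2, 375.5]]
```

View pics/s2.png

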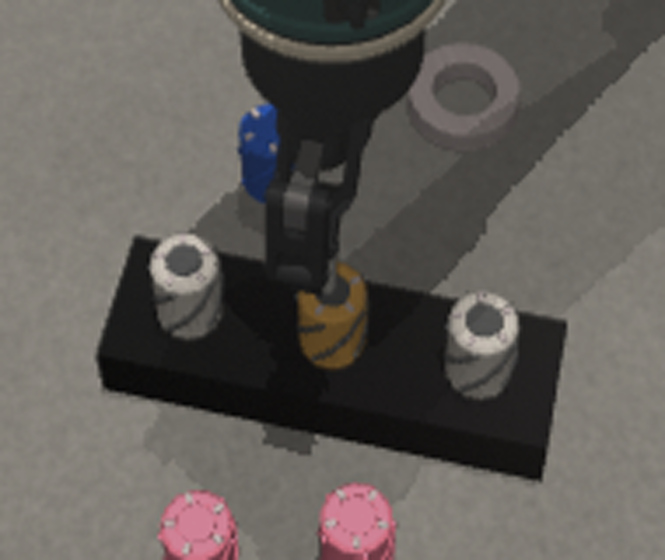

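The gripper is centred over the gold cutter in the picture (cutter top at about crop (335,290)). I'll descend and grip.

play_rows:
  dp:
    - [-0.01, -0.05, 0.4]
    - [-0.01, -0.05, 0.8]
    - [-0.01, -0.05, 0.96]
    - [-0.01, -0.05, 0.96]
  rot:
    - [0, 0, 0]
    - [0, 0, 0]
    - [0, 0, 0]
    - [0, 0, 0]

```text
t: 5.98
tool_pos: [0.4822, 0.3202, 0.0557]
eef_rot: [-3.142, -0.001, -0.091]
force: [0.5, -0.3, 0.1]
gripper_width: 0.0852
```

play_rows:
  dp:
    - [0, 0, 0]
    - [0, 0, 0]
    - [0, 0, 0]
    - [0, 0, 0]
    - [0, 0, 0]
    - [0, 0, 0]
    - [0, 0, 0]
    - [0, 0, 0]
  rot:
    - [0, 0, 0]
    - [0, 0, 0]
    - [0, 0, 0]
    - [0, 0, 0]
    - [0, 0, 0]
    - [0, 0, 0]
    - [0, 0, 0]
    - [0, 0, 0]
  jaw: -1
  newtons: 60

```text
t: 6.98
tool_pos: [0.4828, 0.3203, 0.0567]
eef_rot: [-3.141, -0.002, -0.091]
force: [-1.6, -3.4, 11.7]
gripper_width: 0.0296
```

play_rows:
  dp:
    - [0, 0, -0.15]
    - [0, 0, -0.4]
    - [0, 0, -0.8]
    - [0, 0, -1]
    - [0, 0, -1]
  rot:
    - [0, 0, 0]
    - [0, 0, 0]
    - [0, 0, 0]
    - [0, 0, 0]
    - [0, 0, 0]

```text
t: 7.6
tool_pos: [0.4831, 0.3205, 0.1379]
eef_rot: [-3.14, -0.004, -0.091]
force: [0.4, 0.2, -3.9]
gripper_width: 0.03
```

```bash
cat > e.py <<'E'
from h import *
p,r,s=tool(); print(np.round(p,4),np.round(s['eef_rot'],4),s['gripper_width'],s['force'])
for n in ('top','side'):
    c=env.capture(n)
    print(n,[(round(d['confidence'],2),np.round(d['centre'],3).tolist()) for d in env.tip_of('gold_cutter',c)])
    u=proj(c,[p,p-[0,0,.025]])
    print(u.round(1).tolist())
    u=u[0].astype(int)
    if n=='side': cv2.imwrite('pics/s3.png',cv2.resize(c['color'][u[1]-60:u[1]+60,u[0]-70:u[0]+70],None,fx=5,fy=5,interpolation=2))
E
python3 e.py
```

```text
[0.4831 0.3205 0.1379] [-3.1404 -0.0043 -0.0913] 0.030009746399642278 [ 0.43550698  0.20091307 -3.94327352]
top [(0.62, [0.532, 0.218, -0.002])]
[[195.8, 264.5], [198.4, 265.2]]
side [(0.85, [0.461, 0.424, -0.001]), (0.7, [0.53, 0.213, 0.002]), (0.63, [0.48, 0.318, 0.096]), (0.57, [0.532, 0.439, -0.0])]
[[323.5, 349.4], [323.6, 356.8]]
```

View pics/s3.png

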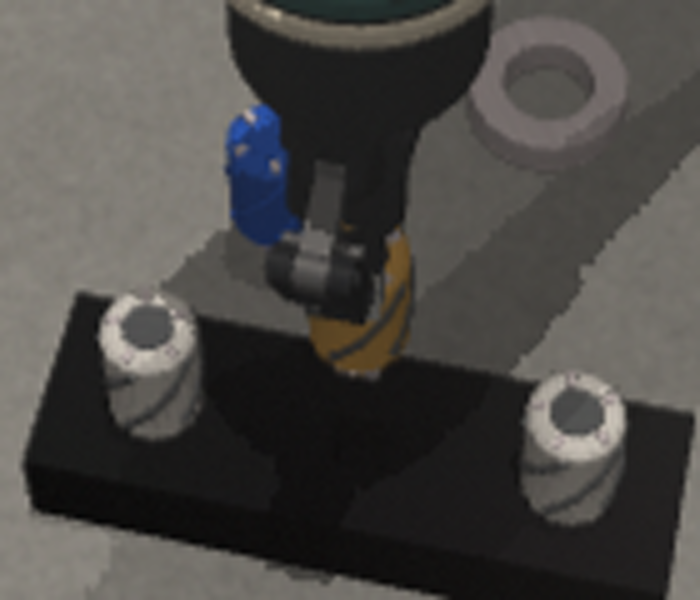

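```bash
cat > f.py <<'E'
from h import *
p,r,s=tool()
c=env.capture('side')
z=p[2]-.0167
t=np.linspace(0,2*np.pi,60)
for x in (.478,.480,.482,.484):
    C=np.array([x,.3195,z]); ring=lambda h:proj(c,C+np.c_[17e-3*np.cos(t),17e-3*np.sin(t),0*t+h])
    b,tp=ring(0),ring(.05)
    f=lambda q:((q-[253,289])*5).round()
    print(x,'bottom max v',f(b[b[:,1].argmax()]),'bottom xr',f(np.array([b[:,0].min(),b[:,0].max()])[:,None]*[1,1])[:,0],'top right',f(tp[tp[:,0].argmax()]),'bottom right',f(b[b[:,0].argmax()]))
E
python3 f.py
```

```text
0.478 bottom max v [369. 375.] bottom xr [318. 420.] top right [422. 251.] bottom right [420. 328.]
0.48 bottom max v [363. 375.] bottom xr [312. 414.] top right [415. 250.] bottom right [414. 328.]
0.482 bottom max v [357. 374.] bottom xr [306. 408.] top right [409. 250.] bottom right [408. 327.]
0.484 bottom max v [351. 373.] bottom xr [300. 402.] top right [403. 249.] bottom right [402. 326.]
```

The cutter is in hand and upright, about 2.6 mm towards world -x from the tool centre line (head bottom centre at crop (362,375)). I'll carry it to the socket now.

play_rows:
  dp:
    - [0, 0, -0.5]
    - [0.1, 0.4, -0.84]
    - [0.25, 0.8, -0.84]
    - [0.25, 1, -0.84]
    - [0.25, 1, -0.84]
  rot:
    - [0, 0, -0.15]
    - [0, 0, -0.35]
    - [0, 0, -0.55]
    - [0, 0, -0.69]
    - [0, 0, -0.69]

```text
t: 8.48
tool_pos: [0.4948, 0.2372, 0.2025]
eef_rot: [3.14, 0.0, 0.449]
force: [-0.1, -0.1, -3.0]
gripper_width: 0.0296
```

play_rows:
  dp:
    - [-0.09, 0.5, 0]
    - [-0.18, 1, 0]
    - [-0.18, 1, 0]
  rot:
    - [0, 0, 0]
    - [0, 0, 0]
    - [0, 0, 0]

```text
t: 8.85
tool_pos: [0.5173, 0.1567, 0.202]
eef_rot: [3.14, 0.001, 0.443]
force: [-0.2, 0.3, -3.1]
gripper_width: 0.0297
```

play_rows:
  dp:
    - [-0.09, 0.5, 0]
    - [-0.18, 1, 0]
    - [-0.18, 1, 0]
  rot:
    - [0, 0, 0]
    - [0, 0, 0]
    - [0, 0, 0]

```text
t: 9.22
tool_pos: [0.5392, 0.0765, 0.2016]
eef_rot: [3.14, 0.002, 0.438]
force: [-0.4, 0.8, -2.3]
gripper_width: 0.0297
```

play_rows:
  dp:
    - [-0.09, 0.5, 0]
    - [-0.18, 1, 0]
    - [-0.18, 1, 0]
    - [-0.18, 1, 0]
  rot:
    - [0, 0, 0]
    - [0, 0, 0]
    - [0, 0, 0]
    - [0, 0, 0]

```text
t: 9.72
tool_pos: [0.56, -0.0001, 0.2017]
eef_rot: [3.141, 0.002, 0.439]
force: [0.3, 1.2, -3.1]
gripper_width: 0.0295
```

play_rows:
  dp:
    - [-0.12, 0.21, 0]
    - [-0.12, 0.21, 0.1]
    - [-0.12, 0.21, 0.1]
  rot:
    - [0, 0, -0.014]
    - [0, 0, -0.014]
    - [0, 0, -0.014]

```text
t: 10.1
tool_pos: [0.558, -0.0178, 0.1931]
eef_rot: [-3.141, 0.002, 0.451]
force: [0.5, 0.7, -2.1]
gripper_width: 0.0296
```

```bash
cat > g.py <<'E'
from h import *
p,r,s=tool(); print(np.round(p,4),np.round(s['eef_rot'],4))
t=np.linspace(0,2*np.pi,60)
c=env.capture('side'); im=c['color'].copy()
print([(round(d['confidence'],2),np.round(d['centre'],3).tolist()) for d in env.tip_of('gold_cutter',c)])
o=p+r.apply([-.0026,0,0]); o[2]=p[2]-.0387; print('cutter origin',o)
im=im[130:270,240:400]; K=5; big=cv2.resize(im,None,fx=K,fy=K,interpolation=2)
def d(P,col):
    q=((proj(c,P)-[240,130]+.5)*K).astype(int); cv2.polylines(big,[q.reshape(-1,1,2)],True,col,1)
d(o+np.c_[17e-3*np.cos(t),17e-3*np.sin(t),0*t+.022],(0,255,0))
def sq(C,h,yaw):
    k=np.array([[1,1],[-1,1],[-1,-1],[1,-1]])*h; a=np.radians(yaw); M=np.array([[np.cos(a),-np.sin(a)],[np.sin(a),np.cos(a)]])
    return np.c_[k@M.T+C[:2],np.full(4,C[2])]
d(sq(o,.008,26),(0,255,0)); S=[.5563,-.0205,.129]
d(sq(S,.022,26),(255,0,255)); d(sq(S,.0118,26),(255,0,255))
cv2.imwrite('pics/s4.png',big[:600,:800])
E
python3 g.py
```

```text
[ 0.558  -0.0178  0.1931] [-3.1414e+00  2.3000e-03  4.5080e-01]
[(0.87, [0.532, 0.213, -0.001]), (0.82, [0.462, 0.426, -0.0]), (0.74, [0.557, -0.02, 0.151]), (0.55, [0.53, 0.437, 0.001])]
cutter origin [ 0.55568555 -0.01897561  0.15437748]
```

View pics/s4.png

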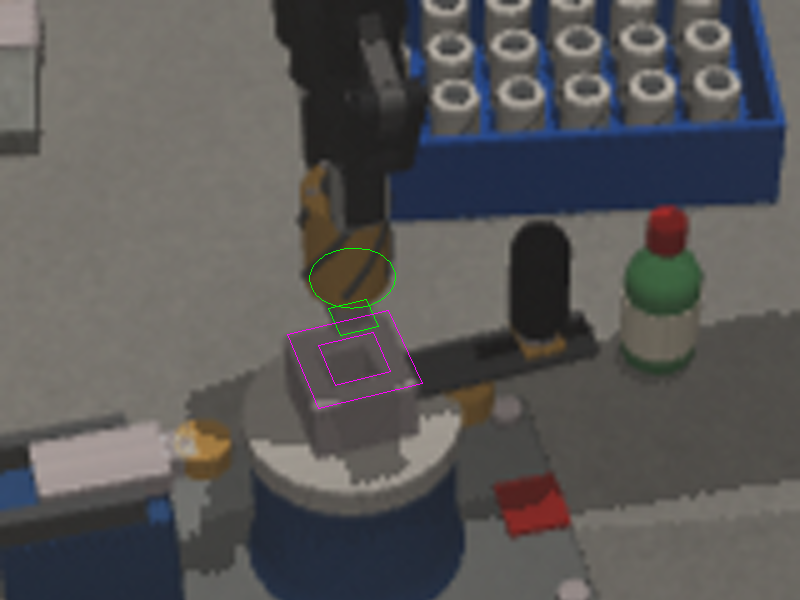

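The overlay shows the cutter centred over the hole to within 1–2 mm (hole at crop (355,360)). Lowering it now.

play_rows:
  dp:
    - [-0.014, 0.014, 0.15]
    - [-0.014, 0.014, 0.25]
    - [-0.014, 0.014, 0.31]
    - [-0.014, 0.014, 0.36]
    - [-0.014, 0.014, 0.41]
    - [-0.014, 0.014, 0.46]
    - [-0.014, 0.014, 0.46]
  rot:
    - [0, 0, 0]
    - [0, 0, 0]
    - [0, 0, 0]
    - [0, 0, 0]
    - [0, 0, 0]
    - [0, 0, 0]
    - [0, 0, 0]

```text
t: 11.08
tool_pos: [0.5575, -0.0195, 0.1565]
eef_rot: [-3.141, 0.002, 0.451]
force: [-2.2, 2.4, -4.8]
gripper_width: 0.0294
```

play_rows:
  dp:
    - [0, 0, 0.05]
    - [0, 0, 0.09]
    - [0, 0, 0.13]
    - [0, 0, 0.15]
    - [0, 0, 0.15]
  rot:
    - [0, 0, 0]
    - [0, 0, 0]
    - [0, 0, 0]
    - [0, 0, 0]
    - [0, 0, 0]

```text
t: 11.7
tool_pos: [0.5581, -0.0196, 0.1455]
eef_rot: [3.141, 0.001, 0.451]
force: [-7.0, 1.5, 15.8]
gripper_width: 0.0295
```

play_rows:
  dp:
    - [0, 0, 0]
    - [0, 0, 0]
    - [0, 0, 0]
    - [0, 0, 0]
    - [0, 0, -0.1]
    - [0, 0, -0.6]
    - [0, 0, -0.9]
    - [0, 0, -0.9]
  rot:
    - [0, 0, 0]
    - [0, 0, 0]
    - [0, 0, 0]
    - [0, 0, 0]
    - [0, 0, 0]
    - [0, 0, 0]
    - [0, 0, 0]
    - [0, 0, 0]
  jaw: 0.5

```text
t: 12.7
tool_pos: [0.5591, -0.0195, 0.2196]
eef_rot: [3.139, -0.001, 0.451]
force: [0.1, -0.4, -1.1]
gripper_width: 0.064
```

```bash
cat > k.py <<'E'
from h import *
p,r,s=tool(); print(np.round(p,4),np.round(s['eef_rot'],4),s['force'])
t=np.linspace(0,2*np.pi,60)
for n,(u,v) in (('side',(240,130)),('top',(300,180))):
    c=env.capture(n); K=4
    print([(round(d['confidence'],2),np.round(d['centre'],3).tolist()) for d in env.tip_of('gold_cutter',c)])
    big=cv2.resize(c['color'][v:v+140,u:u+100],None,fx=K,fy=K,interpolation=2)
    def d(P,col):
        q=((proj(c,P)-[u,v]+.5)*K).astype(int); cv2.polylines(big,[q.reshape(-1,1,2)],True,col,1)
    for z in (.129,.179): d(np.array([.5558,-.0208,z])+np.c_[17e-3*np.cos(t),17e-3*np.sin(t),0*t],(0,255,0))
    for z in (.123,.173): d(np.array([.4846,-.0556,z])+np.c_[12.5e-3*np.cos(t),12.5e-3*np.sin(t),0*t],(255,255,0))
    if n=='side': A=big
cv2.imwrite('pics/k.png',np.hstack([A,big]))
E
python3 k.py
```

```text
[ 0.5591 -0.0195  0.2196] [ 3.1387e+00 -1.4000e-03  4.5090e-01] [ 0.08970828 -0.36853279 -1.07974961]
[(0.98, [0.461, 0.423, -0.002]), (0.94, [0.556, -0.018, 0.105]), (0.94, [0.532, 0.438, 0.001]), (0.91, [0.534, 0.216, -0.0])]
[(0.84, [0.458, 0.419, -0.005]), (0.7, [0.531, 0.437, 0.002]), (0.53, [0.533, 0.219, -0.002])]
```

View pics/k.png

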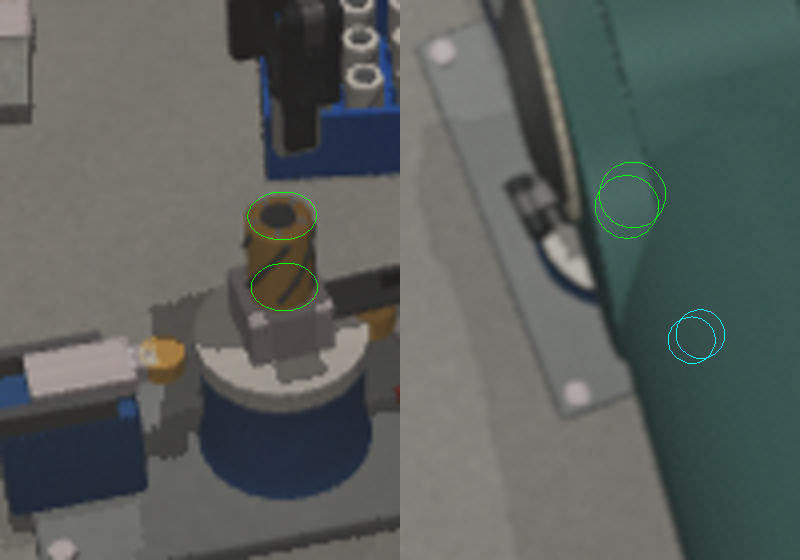

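The cutter is seated (top at side crop (280,215), matching the overlay; origin z about 0.105–0.107) and the fingers are clear. Now the handle.

play_rows:
  dp:
    - [-0.5, 0, 0]
    - [-1, 0, 0]
    - [-1, 0, 0]
  rot:
    - [0, 0, 0]
    - [0, 0, 0]
    - [0, 0, 0]

```text
t: 13.28
tool_pos: [0.4838, -0.0559, 0.2166]
eef_rot: [3.141, 0.004, 0.449]
force: [0.6, 0.5, 0.4]
gripper_width: 0.064
```

play_rows:
  dp:
    - [-0.03, 0, 0.4]
    - [-0.03, 0, 0.8]
    - [-0.03, 0, 1]
    - [-0.03, 0, 1]
  rot:
    - [0, 0, 0]
    - [0, 0, 0]
    - [0, 0, 0]
    - [0, 0, 0]

```text
t: 13.78
tool_pos: [0.4812, -0.0567, 0.1359]
eef_rot: [-3.141, 0.005, 0.449]
force: [-0.7, -1.0, 1.2]
gripper_width: 0.064
```

```bash
cat > l.py <<'E'
from h import *
p,r,s=tool(); print(np.round(p,4),np.round(s['eef_rot'],4),s['force'])
t=np.linspace(0,2*np.pi,60)
c=env.capture('side'); u,v=290,130; K=5
big=cv2.resize(c['color'][v:v+110,u:u+110],None,fx=K,fy=K,interpolation=2)
def d(P,col):
    q=((proj(c,P)-[u,v]+.5)*K).astype(int); cv2.polylines(big,[q.reshape(-1,1,2)],True,col,1)
for z in (.123,.173): d(np.array([.4850,-.0555,z])+np.c_[12.5e-3*np.cos(t),12.5e-3*np.sin(t),0*t],(255,255,0))
cv2.imwrite('pics/l.png',big)
E
python3 l.py
```

```text
[ 0.4812 -0.0567  0.1359] [-3.1409  0.0051  0.4493] [-0.67523033 -0.97649154  1.15013939]
```

View pics/l.png

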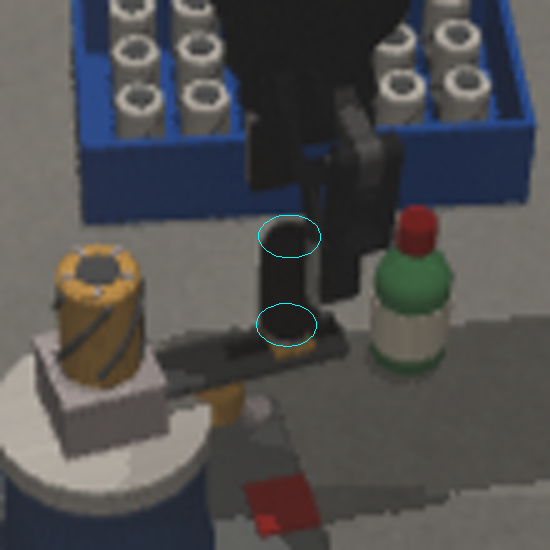

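play_rows:
  dp:
    - [0.055, 0, 0]
    - [0.055, 0, 0]
    - [0.055, 0, 0]
  rot:
    - [0, 0, 0]
    - [0, 0, 0]
    - [0, 0, 0]

```text
t: 14.2
tool_pos: [0.4859, -0.0549, 0.1371]
eef_rot: [3.141, 0.004, 0.449]
force: [0.3, 0.6, -0.2]
gripper_width: 0.0642
```

play_rows:
  dp:
    - [0, 0, 0]
    - [0, 0, 0]
    - [0, 0, 0]
    - [0, 0, 0]
    - [0, 0, 0]
    - [0, 0, 0]
  rot:
    - [0, 0, 0]
    - [0, 0, 0]
    - [0, 0, 0]
    - [0, 0, 0]
    - [0, 0, 0]
    - [0, 0, 0]
  jaw: -1
  newtons: 70

```text
t: 14.95
tool_pos: [0.4861, -0.0548, 0.1375]
eef_rot: [3.14, 0.003, 0.449]
force: [-1.1, 0.1, 7.5]
gripper_width: 0.0198
```

```bash
cat > m.py <<'E'
import sys
from h import *
# usage: m.py x y z cx cy r dtheta_deg n  [z target]
def plan(cx,cy,r,dth,n,z=None,hold=0,ease=0):
    p,R0,s=tool(); f=np.array(s['force']); C=np.array([cx,cy])
    d=p[:2]-C; th=np.arctan2(d[1],d[0]); er=d/np.hypot(*d); et=np.array([er[1],-er[0]])
    crank=np.radians(180+21.3)-th
    print('pos',np.round(p,4),'rpy',np.round(s['eef_rot'],3),'rad %.4f crank~%.1fdeg (mod 360)'%(np.hypot(*d),np.degrees(crank)%360),'F rad %.1f tan(cw) %.1f z %.1f'%(f[:2]@er,f[:2]@et,f[2]),'w',round(s['gripper_width'],4))
    rows=[]
    for i in range(1,n+1):
        a=th-np.radians(dth)*i/n
        P=np.r_[C+r*np.array([np.cos(a),np.sin(a)]),p[2] if z is None else z]
        rows.append((R0.inv().apply(P-p)/.08).round(3).tolist())
    print(rows)
if __name__=='__main__':
    a=[float(x) for x in sys.argv[1:]]; plan(a[0],a[1],a[2],a[3],int(a[4]),a[5] if len(a)>5 else None)
E
python3 m.py .5563 -.0205 .0795 24 8
```

```text
pos [ 0.4861 -0.0548  0.1375] rpy [3.14e+00 3.00e-03 4.49e-01] rad 0.0781 crank~355.3deg (mod 360) F rad 1.0 tan(cw) 0.6 z 7.5 w 0.0198
[[-0.017, -0.052, -0.0], [-0.013, -0.104, -0.0], [-0.006, -0.155, -0.0], [0.003, -0.207, -0.0], [0.015, -0.257, -0.0], [0.029, -0.307, -0.0], [0.046, -0.356, -0.001], [0.066, -0.405, -0.001]]
```

```bash
python3 m.py .5566 -.0204 .0784 24 8
```

```text
pos [ 0.4861 -0.0548  0.1375] rpy [3.14e+00 3.00e-03 4.49e-01] rad 0.0784 crank~355.3deg (mod 360) F rad 1.0 tan(cw) 0.6 z 7.5 w 0.0198
[[0.001, -0.051, -0.0], [0.005, -0.102, -0.0], [0.011, -0.153, -0.0], [0.02, -0.204, -0.0], [0.032, -0.254, -0.0], [0.046, -0.303, -0.0], [0.063, -0.352, -0.001], [0.083, -0.399, -0.001]]
```

play_rows:
  dp:
    - [0.001, -0.03, 0]
    - [0.004, -0.08, 0]
    - [0.011, -0.153, 0]
    - [0.02, -0.204, 0]
    - [0.032, -0.254, 0]
    - [0.046, -0.303, 0]
    - [0.063, -0.352, 0]
    - [0.083, -0.399, 0]
  rot:
    - [0, 0, 0]
    - [0, 0, 0]
    - [0, 0, 0]
    - [0, 0, 0]
    - [0, 0, 0]
    - [0, 0, 0]
    - [0, 0, 0]
    - [0, 0, 0]

```text
t: 15.95
tool_pos: [0.4781, -0.0228, 0.1376]
eef_rot: [3.14, 0.003, 0.449]
force: [-1.4, -1.6, 6.9]
gripper_width: 0.0195
```

```bash
python3 m.py .5566 -.0204 .0784 24 8
```

```text
pos [ 0.4781 -0.0228  0.1376] rpy [3.14e+00 3.00e-03 4.49e-01] rad 0.0785 crank~19.5deg (mod 360) F rad 1.4 tan(cw) -1.6 z 6.9 w 0.0195
[[0.023, -0.046, -0.0], [0.048, -0.091, -0.0], [0.075, -0.135, -0.0], [0.104, -0.177, -0.001], [0.135, -0.218, -0.001], [0.168, -0.257, -0.001], [0.203, -0.294, -0.001], [0.241, -0.329, -0.001]]
```

```bash
python3 m.py .5566 -.0204 .0786 36 12
```

```text
pos [ 0.4781 -0.0228  0.1376] rpy [3.14e+00 3.00e-03 4.49e-01] rad 0.0785 crank~19.5deg (mod 360) F rad 1.4 tan(cw) -1.6 z 6.9 w 0.0195
[[0.021, -0.047, -0.0], [0.046, -0.092, -0.0], [0.073, -0.136, -0.0], [0.102, -0.178, -0.001], [0.133, -0.219, -0.001], [0.166, -0.258, -0.001], [0.202, -0.296, -0.001], [0.239, -0.331, -0.001], [0.278, -0.364, -0.001], [0.319, -0.396, -0.002], [0.361, -0.425, -0.002], [0.405, -0.452, -0.002]]
```

play_rows:
  dp:
    - [0.021, -0.047, 0]
    - [0.046, -0.092, 0]
    - [0.073, -0.136, 0]
    - [0.102, -0.178, 0]
    - [0.133, -0.219, 0]
    - [0.166, -0.258, 0]
    - [0.202, -0.296, 0]
    - [0.239, -0.331, 0]
    - [0.278, -0.364, 0]
    - [0.319, -0.396, 0]
    - [0.361, -0.425, 0]
    - [0.405, -0.452, 0]
  rot:
    - [0, 0, 0]
    - [0, 0, 0]
    - [0, 0, 0]
    - [0, 0, 0]
    - [0, 0, 0]
    - [0, 0, 0]
    - [0, 0, 0]
    - [0, 0, 0]
    - [0, 0, 0]
    - [0, 0, 0]
    - [0, 0, 0]
    - [0, 0, 0]

```text
t: 17.45
tool_pos: [0.4912, 0.0246, 0.1375]
eef_rot: [3.141, 0.004, 0.45]
force: [-4.1, 0.9, 9.0]
gripper_width: 0.0196
```

```bash
python3 m.py .5566 -.0204 .0786 40 12
```

```text
pos [0.4912 0.0246 0.1375] rpy [3.141 0.004 0.45 ] rad 0.0794 crank~55.9deg (mod 360) F rad 3.9 tan(cw) -1.6 z 9.0 w 0.0196
[[0.055, -0.019, -0.0], [0.107, -0.042, -0.0], [0.16, -0.063, -0.001], [0.215, -0.081, -0.001], [0.27, -0.095, -0.001], [0.326, -0.106, -0.001], [0.383, -0.114, -0.002], [0.44, -0.119, -0.002], [0.497, -0.12, -0.002], [0.554, -0.118, -0.002], [0.611, -0.113, -0.002], [0.667, -0.104, -0.003]]
```

```bash
cat > n.py <<'E'
import sys,json,os
from h import *
from scipy.optimize import least_squares
H='hist.json'; L=json.load(open(H)) if os.path.exists(H) else [[.4861,-.0548,-1.1,.1],[.4781,-.0228,-1.4,-1.6]]
p,R0,s=tool(); f=np.array(s['force'])
e=[*p[:2],*f[:2]]
if np.hypot(p[0]-L[-1][0],p[1]-L[-1][1])>.003: L.append([float(x) for x in e]); json.dump(L,open(H,'w'))
A=np.array(L)*[1e3,1e3,1,1]; P0=np.array([556.6,-20.4,79.3])
def res(q):
    d=A[:,:2]-q[:2]; r=np.hypot(*d.T); er=d/r[:,None]; F=(A[:,2:]*er).sum(1)
    return np.r_[(r+F/6-q[2])/.25,(q-P0)/[2,2,1]]
q=least_squares(res,P0).x; print('fit',q.round(2),'res mm',(res(q)[:-3]*.25).round(2))
from m import plan
q/=1e3; dth=float(sys.argv[1]); n=int(sys.argv[2]); plan(q[0],q[1],q[2],dth,n,.1375)
E
python3 n.py 30 10
```

```text
fit [557.19 -19.03  79.63] res mm [ 0.11 -0.2   0.11]
pos [0.4912 0.0246 0.1375] rpy [3.141 0.004 0.45 ] rad 0.0791 crank~54.8deg (mod 360) F rad 3.9 tan(cw) -1.5 z 9.0 w 0.0196
[[0.042, -0.031, -0.0], [0.089, -0.054, -0.001], [0.137, -0.075, -0.001], [0.186, -0.093, -0.001], [0.235, -0.108, -0.001], [0.286, -0.121, -0.001], [0.337, -0.131, -0.002], [0.389, -0.139, -0.002], [0.44, -0.143, -0.002], [0.493, -0.145, -0.002]]
```

play_rows:
  dp:
    - [0.042, -0.031, 0]
    - [0.089, -0.054, 0]
    - [0.137, -0.075, 0]
    - [0.186, -0.093, 0]
    - [0.235, -0.108, 0]
    - [0.286, -0.121, 0]
    - [0.337, -0.131, 0]
    - [0.389, -0.139, 0]
    - [0.44, -0.143, 0]
    - [0.493, -0.145, 0]
  rot:
    - [0, 0, 0]
    - [0, 0, 0]
    - [0, 0, 0]
    - [0, 0, 0]
    - [0, 0, 0]
    - [0, 0, 0]
    - [0, 0, 0]
    - [0, 0, 0]
    - [0, 0, 0]
    - [0, 0, 0]

```text
t: 18.7
tool_pos: [0.5216, 0.0532, 0.1375]
eef_rot: [3.141, 0.004, 0.451]
force: [-2.8, 1.8, 7.9]
gripper_width: 0.02
```

```bash
python3 n.py 40 12
```

```text
fit [558.62 -18.63  80.99] res mm [ 0.21 -0.12 -0.28  0.3 ]
pos [0.5216 0.0532 0.1375] rpy [3.141 0.004 0.451] rad 0.0808 crank~84.0deg (mod 360) F rad 2.8 tan(cw) -1.6 z 7.9 w 0.02
[[0.059, -0.002, 0.0], [0.118, 0.002, 0.0], [0.176, 0.009, -0.0], [0.234, 0.019, -0.0], [0.291, 0.033, -0.0], [0.348, 0.05, -0.001], [0.403, 0.071, -0.001], [0.457, 0.094, -0.001], [0.509, 0.121, -0.001], [0.56, 0.15, -0.001], [0.609, 0.183, -0.002], [0.656, 0.218, -0.002]]
```

play_rows:
  dp:
    - [0.055, -0.002, 0]
    - [0.115, 0.002, 0]
    - [0.176, 0.009, 0]
    - [0.234, 0.019, 0]
    - [0.291, 0.033, 0]
    - [0.348, 0.05, 0]
    - [0.403, 0.071, 0]
    - [0.457, 0.094, 0]
    - [0.509, 0.121, 0]
    - [0.56, 0.15, 0]
    - [0.609, 0.183, 0]
    - [0.656, 0.218, 0]
  rot:
    - [0, 0, 0]
    - [0, 0, 0]
    - [0, 0, 0]
    - [0, 0, 0]
    - [0, 0, 0]
    - [0, 0, 0]
    - [0, 0, 0]
    - [0, 0, 0]
    - [0, 0, 0]
    - [0, 0, 0]
    - [0, 0, 0]
    - [0, 0, 0]

```text
t: 20.2
tool_pos: [0.5765, 0.0613, 0.1376]
eef_rot: [-3.141, 0.003, 0.451]
force: [-1.3, 1.3, 6.8]
gripper_width: 0.0194
```

```bash
python3 n.py 33 12
```

```text
fit [559.61 -18.8   81.86] res mm [ 0.15  0.   -0.21  0.05  0.16]
pos [0.5765 0.0613 0.1376] rpy [-3.141e+00  3.000e-03  4.510e-01] rad 0.0819 crank~123.2deg (mod 360) F rad 1.0 tan(cw) -1.6 z 6.8 w 0.0194
[[0.038, 0.031, 0.001], [0.075, 0.064, 0.001], [0.11, 0.098, 0.001], [0.143, 0.134, 0.001], [0.174, 0.172, 0.0], [0.204, 0.211, 0.0], [0.232, 0.252, 0.0], [0.257, 0.294, 0.0], [0.281, 0.337, -0.0], [0.303, 0.381, -0.0], [0.322, 0.426, -0.0], [0.34, 0.472, -0.0]]
```

play_rows:
  dp:
    - [0.038, 0.031, 0]
    - [0.075, 0.064, 0]
    - [0.11, 0.098, 0]
    - [0.143, 0.134, 0]
    - [0.174, 0.172, 0]
    - [0.204, 0.211, 0]
    - [0.232, 0.252, 0]
    - [0.257, 0.294, 0]
    - [0.281, 0.337, 0]
    - [0.303, 0.381, 0]
    - [0.322, 0.426, 0]
    - [0.34, 0.472, 0]
  rot:
    - [0, 0, 0]
    - [0, 0, 0]
    - [0, 0, 0]
    - [0, 0, 0]
    - [0, 0, 0]
    - [0, 0, 0]
    - [0, 0, 0]
    - [0, 0, 0]
    - [0, 0, 0]
    - [0, 0, 0]
    - [0, 0, 0]
    - [0, 0, 0]

```text
t: 21.7
tool_pos: [0.6173, 0.0398, 0.1376]
eef_rot: [-3.141, 0.003, 0.452]
force: [-2.8, 0.3, 5.2]
gripper_width: 0.0196
```

```bash
python3 n.py 25 12
```

```text
fit [559.68 -18.84  81.92] res mm [ 0.14  0.01 -0.19  0.05  0.13  0.03]
pos [0.6173 0.0398 0.1376] rpy [-3.141e+00  3.000e-03  4.520e-01] rad 0.0822 crank~155.8deg (mod 360) F rad -1.7 tan(cw) -2.2 z 5.2 w 0.0196
[[0.008, 0.037, 0.001], [0.019, 0.072, 0.001], [0.028, 0.108, 0.001], [0.036, 0.145, 0.001], [0.043, 0.181, 0.001], [0.048, 0.218, 0.001], [0.052, 0.255, 0.001], [0.054, 0.292, 0.001], [0.056, 0.33, 0.001], [0.056, 0.367, 0.0], [0.054, 0.404, 0.0], [0.051, 0.441, 0.0]]
```

play_rows:
  dp:
    - [0.01, 0.037, 0]
    - [0.019, 0.072, 0]
    - [0.028, 0.108, 0]
    - [0.036, 0.145, 0]
    - [0.043, 0.181, 0]
    - [0.048, 0.218, 0]
    - [0.052, 0.255, 0]
    - [0.054, 0.292, 0]
    - [0.056, 0.33, 0]
    - [0.056, 0.367, 0]
    - [0.054, 0.404, 0]
    - [0.051, 0.441, 0]
  rot:
    - [0, 0, 0]
    - [0, 0, 0]
    - [0, 0, 0]
    - [0, 0, 0]
    - [0, 0, 0]
    - [0, 0, 0]
    - [0, 0, 0]
    - [0, 0, 0]
    - [0, 0, 0]
    - [0, 0, 0]
    - [0, 0, 0]
    - [0, 0, 0]

```text
t: 23.2
tool_pos: [0.6342, 0.0166, 0.1375]
eef_rot: [-3.133, 0.004, 0.458]
force: [-13.5, 22.9, 10.4]
gripper_width: 0.0199
```

```bash
python3 n.py 28 12
```

```text
fit [559.74 -18.88  81.97] res mm [ 0.12  0.01 -0.17  0.07  0.1  -0.04  0.07]
pos [0.6342 0.0166 0.1375] rpy [-3.133  0.004  0.458] rad 0.0824 crank~175.8deg (mod 360) F rad -2.4 tan(cw) -26.5 z 10.4 w 0.0199
[[-0.007, 0.042, -0.001], [-0.01, 0.083, -0.001], [-0.015, 0.125, -0.001], [-0.021, 0.166, -0.002], [-0.03, 0.207, -0.002], [-0.039, 0.247, -0.002], [-0.051, 0.288, -0.002], [-0.064, 0.327, -0.003], [-0.078, 0.366, -0.003], [-0.095, 0.405, -0.003], [-0.112, 0.442, -0.004], [-0.132, 0.479, -0.004]]
```

```bash
cat > o.py <<'E'
import sys
from h import *
# o.py cx cy r lagdeg stepdeg n : row1 = lag ahead, then step per row
cx,cy,r,lag,st=map(float,sys.argv[1:6]); n=int(sys.argv[6])
p,R0,s=tool(); f=np.array(s['force']); C=np.array([cx,cy])
d=p[:2]-C; th=np.arctan2(d[1],d[0]); er=d/np.hypot(*d); et=np.array([er[1],-er[0]])
print('pos',p.round(4),'rpy',np.round(s['eef_rot'],3),'rad %.4f crank %.1f'%(np.hypot(*d),(201.3-np.degrees(th))%360),'Frad %.1f Ftan %.1f'%(f[:2]@er,f[:2]@et),'t',s['t'])
print([(R0.inv().apply(np.r_[C+r*np.array([np.cos(a),np.sin(a)]),.1375]-p)/.08).round(3).tolist() for a in th-np.radians(lag+st*np.arange(n))])
print('rot',((R0.inv()*R.from_euler('xyz',[np.pi,.003,.452])).as_rotvec()/(np.pi/4)).round(3))
E
python3 o.py .5597 -.0189 .082 5.2 1.5 12
```

```text
pos [0.6342 0.0166 0.1375] rpy [-3.133  0.004  0.458] rad 0.0825 crank 175.8 Frad -2.4 Ftan -26.5 t 23.2
[[-0.011, 0.093, -0.001], [-0.015, 0.119, -0.001], [-0.018, 0.146, -0.001], [-0.023, 0.172, -0.002], [-0.028, 0.199, -0.002], [-0.034, 0.225, -0.002], [-0.041, 0.251, -0.002], [-0.048, 0.277, -0.002], [-0.056, 0.302, -0.003], [-0.064, 0.328, -0.003], [-0.074, 0.353, -0.003], [-0.083, 0.378, -0.003]]
rot [-0.011  0.001  0.007]
```

play_rows:
  dp:
    - [-0.011, 0.093, 0]
    - [-0.013, 0.106, 0]
    - [-0.015, 0.119, 0]
    - [-0.018, 0.146, 0]
    - [-0.023, 0.172, 0]
    - [-0.028, 0.199, 0]
  rot:
    - [-0.011, 0, 0.007]
    - [-0.011, 0, 0.007]
    - [-0.011, 0, 0.007]
    - [-0.011, 0, 0.007]
    - [-0.011, 0, 0.007]
    - [-0.011, 0, 0.007]

```text
t: 23.95
tool_pos: [0.6384, 0.0052, 0.1376]
eef_rot: [-3.138, 0.003, 0.455]
force: [-6.6, 11.7, 7.8]
gripper_width: 0.0197
```

```bash
python3 o.py .5597 -.0189 .082 1 2 12
```

```text
pos [0.6384 0.0052 0.1376] rpy [-3.138e+00  3.000e-03  4.550e-01] rad 0.0823 crank 184.3 Frad -2.9 Ftan -13.1 t 23.95
[[-0.007, 0.017, 0.001], [-0.014, 0.052, 0.001], [-0.022, 0.087, 0.001], [-0.031, 0.122, 0.001], [-0.041, 0.156, 0.001], [-0.053, 0.19, 0.001], [-0.066, 0.223, 0.001], [-0.08, 0.256, 0.001], [-0.095, 0.288, 0.0], [-0.111, 0.32, 0.0], [-0.129, 0.351, 0.0], [-0.147, 0.382, 0.0]]
rot [-0.005 -0.     0.004]
```

```bash
python3 o.py .5597 -.0189 .082 2.7 1.5 12
```

```text
pos [0.6384 0.0052 0.1376] rpy [-3.138e+00  3.000e-03  4.550e-01] rad 0.0823 crank 184.3 Frad -2.9 Ftan -13.1 t 23.95
[[-0.012, 0.047, 0.001], [-0.018, 0.073, 0.001], [-0.025, 0.099, 0.001], [-0.032, 0.125, 0.001], [-0.04, 0.151, 0.001], [-0.048, 0.176, 0.001], [-0.057, 0.201, 0.001], [-0.067, 0.226, 0.001], [-0.078, 0.251, 0.001], [-0.089, 0.275, 0.0], [-0.101, 0.3, 0.0], [-0.113, 0.323, 0.0]]
rot [-0.005 -0.     0.004]
```

play_rows:
  dp:
    - [-0.012, 0.055, 0]
    - [-0.018, 0.073, 0]
    - [-0.025, 0.099, 0]
    - [-0.032, 0.125, 0]
    - [-0.04, 0.151, 0]
    - [-0.048, 0.176, 0]
    - [-0.057, 0.201, 0]
    - [-0.067, 0.226, 0]
    - [-0.078, 0.251, 0]
    - [-0.089, 0.275, 0]
    - [-0.101, 0.3, 0]
    - [-0.113, 0.323, 0]
  rot:
    - [-0.005, 0, 0.004]
    - [-0.005, 0, 0.004]
    - [-0.005, 0, 0.004]
    - [-0.005, 0, 0.004]
    - [-0.005, 0, 0.004]
    - [-0.005, 0, 0.004]
    - [-0.005, 0, 0.004]
    - [-0.005, 0, 0.004]
    - [-0.005, 0, 0.004]
    - [-0.005, 0, 0.004]
    - [-0.005, 0, 0.004]
    - [-0.005, 0, 0.004]

```text
t: 25.45
tool_pos: [0.6416, -0.021, 0.1376]
eef_rot: [-3.141, 0.002, 0.453]
force: [-1.5, 0.7, 5.4]
gripper_width: 0.0192
```

```bash
python3 n.py 45 12; python3 o.py .5597 -.0189 .082 -2 2 12
```

```text
fit [559.65 -18.76  81.88] res mm [ 0.18  0.02 -0.22  0.01  0.1   0.03  0.19 -0.15]
pos [ 0.6416 -0.021   0.1376] rpy [-3.141e+00  2.000e-03  4.530e-01] rad 0.0820 crank~202.9deg (mod 360) F rad -1.5 tan(cw) -0.7 z 5.4 w 0.0192
[[-0.034, 0.058, 0.002], [-0.071, 0.114, 0.002], [-0.111, 0.167, 0.002], [-0.154, 0.218, 0.002], [-0.201, 0.266, 0.002], [-0.251, 0.311, 0.002], [-0.304, 0.352, 0.002], [-0.359, 0.39, 0.002], [-0.417, 0.424, 0.003], [-0.476, 0.454, 0.003], [-0.538, 0.481, 0.003], [-0.601, 0.503, 0.003]]
pos [ 0.6416 -0.021   0.1376] rpy [-3.141e+00  2.000e-03  4.530e-01] rad 0.0819 crank 202.8 Frad -1.5 Ftan -0.7 t 25.45
[[0.017, -0.032, 0.002], [0.001, 0.0, 0.002], [-0.016, 0.032, 0.002], [-0.034, 0.063, 0.002], [-0.053, 0.093, 0.002], [-0.074, 0.122, 0.002], [-0.095, 0.151, 0.002], [-0.117, 0.179, 0.002], [-0.14, 0.207, 0.002], [-0.164, 0.233, 0.002], [-0.19, 0.259, 0.002], [-0.215, 0.283, 0.002]]
rot [-0.001 -0.001  0.001]
```

play_rows:
  dp:
    - [-0.025, 0.045, 0]
    - [-0.068, 0.11, 0]
    - [-0.111, 0.167, 0]
    - [-0.154, 0.218, 0]
    - [-0.201, 0.266, 0]
    - [-0.251, 0.311, 0]
    - [-0.304, 0.352, 0]
    - [-0.359, 0.39, 0]
    - [-0.417, 0.424, 0]
    - [-0.476, 0.454, 0]
    - [-0.538, 0.481, 0]
    - [-0.601, 0.503, 0]
  rot:
    - [0, 0, 0]
    - [0, 0, 0]
    - [0, 0, 0]
    - [0, 0, 0]
    - [0, 0, 0]
    - [0, 0, 0]
    - [0, 0, 0]
    - [0, 0, 0]
    - [0, 0, 0]
    - [0, 0, 0]
    - [0, 0, 0]
    - [0, 0, 0]

```text
t: 26.95
tool_pos: [0.6157, -0.0785, 0.1377]
eef_rot: [-3.141, 0.002, 0.453]
force: [1.4, 1.8, 3.1]
gripper_width: 0.0198
```

```bash
python3 n.py 48 12
```

```text
fit [559.65 -18.76  81.88] res mm [ 0.19  0.02 -0.22  0.01  0.1   0.03  0.19 -0.15 -0.01]
pos [ 0.6157 -0.0785  0.1377] rpy [-3.141e+00  2.000e-03  4.530e-01] rad 0.0819 crank~248.1deg (mod 360) F rad -0.4 tan(cw) -2.2 z 3.1 w 0.0198
[[-0.069, 0.018, 0.003], [-0.139, 0.032, 0.003], [-0.21, 0.041, 0.003], [-0.281, 0.045, 0.004], [-0.353, 0.044, 0.004], [-0.424, 0.038, 0.004], [-0.495, 0.027, 0.004], [-0.564, 0.012, 0.004], [-0.633, -0.009, 0.004], [-0.699, -0.034, 0.005], [-0.764, -0.064, 0.005], [-0.827, -0.098, 0.005]]
```

play_rows:
  dp:
    - [-0.069, 0.018, 0]
    - [-0.139, 0.032, 0]
    - [-0.21, 0.041, 0]
    - [-0.281, 0.045, 0]
    - [-0.353, 0.044, 0]
    - [-0.424, 0.038, 0]
    - [-0.495, 0.027, 0]
    - [-0.564, 0.012, 0]
    - [-0.633, -0.009, 0]
    - [-0.699, -0.034, 0]
    - [-0.764, -0.064, 0]
    - [-0.827, -0.098, 0]
  rot:
    - [0, 0, 0]
    - [0, 0, 0]
    - [0, 0, 0]
    - [0, 0, 0]
    - [0, 0, 0]
    - [0, 0, 0]
    - [0, 0, 0]
    - [0, 0, 0]
    - [0, 0, 0]
    - [0, 0, 0]
    - [0, 0, 0]
    - [0, 0, 0]

```text
t: 28.45
tool_pos: [0.5524, -0.1004, 0.1378]
eef_rot: [-3.141, 0.003, 0.453]
force: [1.0, -0.4, -0.2]
gripper_width: 0.0196
```

```bash
python3 n.py 54 12
```

```text
fit [559.65 -18.8   81.9 ] res mm [ 0.15 -0.   -0.22  0.02  0.12  0.04  0.19 -0.17 -0.06  0.1 ]
pos [ 0.5524 -0.1004  0.1378] rpy [-3.141e+00  3.000e-03  4.530e-01] rad 0.0819 crank~296.4deg (mod 360) F rad 0.3 tan(cw) -1.0 z -0.2 w 0.0196
[[-0.067, -0.045, 0.004], [-0.13, -0.094, 0.005], [-0.19, -0.148, 0.005], [-0.245, -0.207, 0.005], [-0.295, -0.269, 0.005], [-0.34, -0.336, 0.005], [-0.38, -0.406, 0.005], [-0.414, -0.478, 0.005], [-0.443, -0.554, 0.006], [-0.465, -0.631, 0.006], [-0.482, -0.709, 0.006], [-0.492, -0.789, 0.006]]
```

play_rows:
  dp:
    - [-0.067, -0.045, 0]
    - [-0.13, -0.094, 0]
    - [-0.19, -0.148, 0]
    - [-0.245, -0.207, 0]
    - [-0.295, -0.269, 0]
    - [-0.34, -0.336, 0]
    - [-0.38, -0.406, 0]
    - [-0.414, -0.478, 0]
    - [-0.443, -0.554, 0]
    - [-0.465, -0.631, 0]
    - [-0.482, -0.709, 0]
    - [-0.492, -0.789, 0]
  rot:
    - [0, 0, 0]
    - [0, 0, 0]
    - [0, 0, 0]
    - [0, 0, 0]
    - [0, 0, 0]
    - [0, 0, 0]
    - [0, 0, 0]
    - [0, 0, 0]
    - [0, 0, 0]
    - [0, 0, 0]
    - [0, 0, 0]
    - [0, 0, 0]

```text
t: 29.95
tool_pos: [0.489, -0.0605, 0.1379]
eef_rot: [-3.141, 0.003, 0.453]
force: [0.2, -2.6, -3.4]
gripper_width: 0.0195
```

```bash
python3 n.py 50 12
```

```text
fit [559.61 -18.83  81.93] res mm [ 0.07 -0.07 -0.26  0.01  0.13  0.06  0.21 -0.16 -0.09  0.04  0.23]
pos [ 0.489  -0.0605  0.1379] rpy [-3.141e+00  3.000e-03  4.530e-01] rad 0.0820 crank~350.8deg (mod 360) F rad 1.2 tan(cw) -2.3 z -3.4 w 0.0195
[[-0.003, -0.074, 0.005], [-0.001, -0.149, 0.005], [0.007, -0.223, 0.005], [0.02, -0.296, 0.005], [0.038, -0.368, 0.005], [0.061, -0.439, 0.005], [0.09, -0.508, 0.005], [0.123, -0.574, 0.005], [0.161, -0.638, 0.005], [0.204, -0.699, 0.005], [0.251, -0.757, 0.005], [0.302, -0.811, 0.005]]
```

play_rows:
  dp:
    - [-0.003, -0.074, 0.003]
    - [-0.001, -0.149, 0.005]
    - [0.007, -0.223, 0.005]
    - [0.02, -0.296, 0.005]
    - [0.038, -0.368, 0.005]
    - [0.061, -0.439, 0.005]
    - [0.09, -0.508, 0.005]
    - [0.123, -0.574, 0.005]
    - [0.161, -0.638, 0.005]
    - [0.204, -0.699, 0.005]
    - [0.251, -0.757, 0.005]
    - [0.302, -0.811, 0.005]
  rot:
    - [0, 0, 0]
    - [0, 0, 0]
    - [0, 0, 0]
    - [0, 0, 0]
    - [0, 0, 0]
    - [0, 0, 0]
    - [0, 0, 0]
    - [0, 0, 0]
    - [0, 0, 0]
    - [0, 0, 0]
    - [0, 0, 0]
    - [0, 0, 0]

```text
t: 31.45
tool_pos: [0.4824, 0.009, 0.1376]
eef_rot: [-3.141, 0.003, 0.453]
force: [-1.2, -1.1, 6.0]
gripper_width: 0.0201
```

```bash
python3 n.py 50 12
```

```text
fit [559.59 -18.82  81.94] res mm [ 0.04 -0.11 -0.31 -0.03  0.1   0.06  0.21 -0.15 -0.07  0.03  0.2   0.18]
pos [0.4824 0.009  0.1376] rpy [-3.141e+00  3.000e-03  4.530e-01] rad 0.0820 crank~41.1deg (mod 360) F rad 0.8 tan(cw) -1.4 z 6.0 w 0.0201
[[0.056, -0.049, 0.001], [0.114, -0.095, 0.001], [0.176, -0.137, 0.001], [0.241, -0.174, 0.001], [0.308, -0.206, 0.001], [0.377, -0.233, 0.0], [0.449, -0.255, 0.0], [0.521, -0.272, 0.0], [0.595, -0.283, -0.0], [0.669, -0.289, -0.0], [0.743, -0.29, -0.0], [0.818, -0.285, -0.001]]
```

play_rows:
  dp:
    - [0.056, -0.049, 0]
    - [0.114, -0.095, 0]
    - [0.176, -0.137, 0]
    - [0.241, -0.174, 0]
    - [0.308, -0.206, 0]
    - [0.377, -0.233, 0]
    - [0.449, -0.255, 0]
    - [0.521, -0.272, 0]
    - [0.595, -0.283, 0]
    - [0.669, -0.289, 0]
    - [0.743, -0.29, 0]
    - [0.818, -0.285, 0]
  rot:
    - [0, 0, 0]
    - [0, 0, 0]
    - [0, 0, 0]
    - [0, 0, 0]
    - [0, 0, 0]
    - [0, 0, 0]
    - [0, 0, 0]
    - [0, 0, 0]
    - [0, 0, 0]
    - [0, 0, 0]
    - [0, 0, 0]
    - [0, 0, 0]

```text
t: 32.95
tool_pos: [0.5316, 0.0586, 0.1376]
eef_rot: [-3.141, 0.002, 0.453]
force: [-1.9, -1.1, 6.8]
gripper_width: 0.0195
```

```bash
python3 n.py 50 12
```

```text
fit [559.58 -18.77  81.95] res mm [ 0.04 -0.13 -0.36 -0.09  0.05  0.02  0.18 -0.15 -0.05  0.07  0.2   0.14
  0.26]
pos [0.5316 0.0586 0.1376] rpy [-3.141e+00  2.000e-03  4.530e-01] rad 0.0823 crank~91.4deg (mod 360) F rad -0.4 tan(cw) -2.2 z 6.8 w 0.0195
[[0.073, 0.015, 0.001], [0.146, 0.03, 0.001], [0.218, 0.052, 0.001], [0.287, 0.078, 0.001], [0.355, 0.109, 0.0], [0.42, 0.145, 0.0], [0.482, 0.186, 0.0], [0.542, 0.231, -0.0], [0.597, 0.28, -0.0], [0.649, 0.334, -0.0], [0.697, 0.391, -0.001], [0.741, 0.451, -0.001]]
```

play_rows:
  dp:
    - [0.073, 0.012, 0]
    - [0.146, 0.03, 0]
    - [0.218, 0.052, 0]
    - [0.287, 0.078, 0]
    - [0.355, 0.109, 0]
    - [0.42, 0.145, 0]
    - [0.482, 0.186, 0]
    - [0.542, 0.231, 0]
    - [0.597, 0.28, 0]
    - [0.649, 0.334, 0]
    - [0.697, 0.391, 0]
    - [0.741, 0.451, 0]
  rot:
    - [0, 0, 0]
    - [0, 0, 0]
    - [0, 0, 0]
    - [0, 0, 0]
    - [0, 0, 0]
    - [0, 0, 0]
    - [0, 0, 0]
    - [0, 0, 0]
    - [0, 0, 0]
    - [0, 0, 0]
    - [0, 0, 0]
    - [0, 0, 0]

```text
t: 34.45
tool_pos: [0.6009, 0.0526, 0.1376]
eef_rot: [-3.14, 0.002, 0.453]
force: [-3.4, -0.6, 7.1]
gripper_width: 0.0194
```

```bash
python3 n.py 30 12
```

```text
fit [559.59 -18.76  81.96] res mm [ 0.04 -0.13 -0.36 -0.11  0.02 -0.01  0.16 -0.17 -0.05  0.07  0.21  0.14
  0.24  0.12]
pos [0.6009 0.0526 0.1376] rpy [-3.14e+00  2.00e-03  4.53e-01] rad 0.0825 crank~141.3deg (mod 360) F rad -2.3 tan(cw) -2.6 z 7.1 w 0.0194
[[0.019, 0.041, 0.001], [0.042, 0.08, 0.001], [0.062, 0.119, 0.001], [0.081, 0.16, 0.001], [0.099, 0.201, 0.001], [0.114, 0.243, 0.0], [0.128, 0.285, 0.0], [0.139, 0.329, 0.0], [0.149, 0.372, 0.0], [0.157, 0.416, 0.0], [0.163, 0.46, 0.0], [0.167, 0.505, 0.0]]
```

play_rows:
  dp:
    - [0.021, 0.041, 0]
    - [0.042, 0.08, 0]
    - [0.062, 0.119, 0]
    - [0.081, 0.16, 0]
    - [0.099, 0.201, 0]
  rot:
    - [0, 0, 0]
    - [0, 0, 0]
    - [0, 0, 0]
    - [0, 0, 0]
    - [0, 0, 0]

```text
t: 35.08
tool_pos: [0.6151, 0.0422, 0.1376]
eef_rot: [-3.14, 0.002, 0.453]
force: [-1.7, 0.1, 7.2]
gripper_width: 0.0195
```

```bash
python3 n.py 33 12
```

```text
fit [559.61 -18.73  81.98] res mm [ 0.06 -0.12 -0.37 -0.13 -0.03 -0.06  0.11 -0.22 -0.07  0.08  0.22  0.14
  0.21  0.07  0.28]
pos [0.6151 0.0422 0.1376] rpy [-3.14e+00  2.00e-03  4.53e-01] rad 0.0824 crank~153.6deg (mod 360) F rad -1.1 tan(cw) -1.3 z 7.2 w 0.0195
[[0.012, 0.048, 0.001], [0.027, 0.095, 0.001], [0.039, 0.143, 0.001], [0.049, 0.191, 0.001], [0.057, 0.239, 0.001], [0.063, 0.288, 0.001], [0.066, 0.337, 0.001], [0.067, 0.386, 0.001], [0.066, 0.436, 0.001], [0.062, 0.485, 0.001], [0.056, 0.533, 0.0], [0.047, 0.582, 0.0]]
```

play_rows:
  dp:
    - [0.014, 0.048, 0]
    - [0.027, 0.095, 0]
    - [0.039, 0.143, 0]
    - [0.049, 0.191, 0]
    - [0.057, 0.239, 0]
    - [0.063, 0.288, 0]
    - [0.066, 0.337, 0]
    - [0.067, 0.386, 0]
    - [0.066, 0.436, 0]
    - [0.062, 0.485, 0]
    - [0.056, 0.533, 0]
    - [0.047, 0.582, 0]
  rot:
    - [0, 0, 0]
    - [0, 0, 0]
    - [0, 0, 0]
    - [0, 0, 0]
    - [0, 0, 0]
    - [0, 0, 0]
    - [0, 0, 0]
    - [0, 0, 0]
    - [0, 0, 0]
    - [0, 0, 0]
    - [0, 0, 0]
    - [0, 0, 0]

```text
t: 36.58
tool_pos: [0.638, 0.0066, 0.1376]
eef_rot: [-3.135, 0.001, 0.457]
force: [-6.7, 12.3, 7.5]
gripper_width: 0.0197
```

```bash
python3 o.py .5596 -.01873 .08198 0 1.5 14; python3 o.py .5596 -.01873 .08198 4 1.5 12
```

```text
pos [0.638  0.0066 0.1376] rpy [-3.135e+00  1.000e-03  4.570e-01] rad 0.0824 crank 183.4 Frad -2.6 Ftan -13.8 t 36.575
[[-0.005, -0.001, 0.001], [-0.009, 0.026, 0.001], [-0.014, 0.052, 0.001], [-0.02, 0.078, 0.001], [-0.026, 0.104, 0.001], [-0.033, 0.13, 0.0], [-0.041, 0.156, 0.0], [-0.049, 0.182, 0.0], [-0.058, 0.207, 0.0], [-0.068, 0.232, -0.0], [-0.078, 0.257, -0.0], [-0.089, 0.281, -0.0], [-0.1, 0.305, -0.001], [-0.112, 0.329, -0.001]]
rot [-0.008 -0.002  0.007]
pos [0.638  0.0066 0.1376] rpy [-3.135e+00  1.000e-03  4.570e-01] rad 0.0824 crank 183.4 Frad -2.6 Ftan -13.8 t 36.575
[[-0.018, 0.07, 0.001], [-0.024, 0.096, 0.001], [-0.031, 0.122, 0.001], [-0.038, 0.148, 0.0], [-0.046, 0.173, 0.0], [-0.055, 0.198, 0.0], [-0.064, 0.224, -0.0], [-0.074, 0.248, -0.0], [-0.085, 0.273, -0.0], [-0.096, 0.297, -0.001], [-0.108, 0.321, -0.001], [-0.121, 0.345, -0.001]]
rot [-0.008 -0.002  0.007]
```

play_rows:
  dp:
    - [-0.016, 0.06, 0]
    - [-0.02, 0.078, 0]
    - [-0.026, 0.104, 0]
    - [-0.033, 0.13, 0]
    - [-0.041, 0.156, 0]
    - [-0.049, 0.182, 0]
    - [-0.058, 0.207, 0]
    - [-0.068, 0.232, 0]
    - [-0.078, 0.257, 0]
    - [-0.089, 0.281, 0]
    - [-0.1, 0.305, 0]
    - [-0.112, 0.329, 0]
  rot:
    - [-0.008, 0, 0.007]
    - [-0.008, 0, 0.007]
    - [-0.008, 0, 0.007]
    - [-0.008, 0, 0.007]
    - [-0.008, 0, 0.007]
    - [-0.008, 0, 0.007]
    - [-0.008, 0, 0.007]
    - [-0.008, 0, 0.007]
    - [-0.008, 0, 0.007]
    - [-0.008, 0, 0.007]
    - [-0.008, 0, 0.007]
    - [-0.008, 0, 0.007]

```text
t: 38.08
tool_pos: [0.6418, -0.0201, 0.1376]
eef_rot: [-3.141, 0.001, 0.452]
force: [-0.5, 1.4, 6.0]
gripper_width: 0.0195
```

```bash
python3 n.py 45 12
```

```text
fit [559.63 -18.74  81.99] res mm [ 0.06 -0.12 -0.36 -0.13 -0.03 -0.08  0.09 -0.24 -0.1   0.06  0.22  0.14
  0.21  0.06  0.27  0.1 ]
pos [ 0.6418 -0.0201  0.1376] rpy [-3.141e+00  1.000e-03  4.520e-01] rad 0.0822 crank~202.2deg (mod 360) F rad -0.5 tan(cw) -1.4 z 6.0 w 0.0195
[[-0.034, 0.058, 0.002], [-0.07, 0.114, 0.002], [-0.11, 0.168, 0.002], [-0.153, 0.22, 0.002], [-0.199, 0.268, 0.002], [-0.249, 0.314, 0.002], [-0.301, 0.356, 0.002], [-0.356, 0.394, 0.002], [-0.413, 0.429, 0.002], [-0.473, 0.46, 0.002], [-0.534, 0.487, 0.002], [-0.597, 0.51, 0.002]]
```

play_rows:
  dp:
    - [-0.027, 0.048, 0]
    - [-0.068, 0.112, 0]
    - [-0.11, 0.168, 0]
    - [-0.153, 0.22, 0]
    - [-0.199, 0.268, 0]
    - [-0.249, 0.314, 0]
    - [-0.301, 0.356, 0]
    - [-0.356, 0.394, 0]
    - [-0.413, 0.429, 0]
    - [-0.473, 0.46, 0]
    - [-0.534, 0.487, 0]
    - [-0.597, 0.51, 0]
  rot:
    - [0, 0, 0]
    - [0, 0, 0]
    - [0, 0, 0]
    - [0, 0, 0]
    - [0, 0, 0]
    - [0, 0, 0]
    - [0, 0, 0]
    - [0, 0, 0]
    - [0, 0, 0]
    - [0, 0, 0]
    - [0, 0, 0]
    - [0, 0, 0]

```text
t: 39.58
tool_pos: [0.6165, -0.0779, 0.1377]
eef_rot: [-3.141, 0.0, 0.452]
force: [0.9, 1.7, 4.5]
gripper_width: 0.0193
```

```bash
python3 n.py 48 12
```

```text
fit [559.63 -18.74  81.99] res mm [ 0.06 -0.12 -0.36 -0.13 -0.03 -0.08  0.09 -0.24 -0.1   0.06  0.22  0.14
  0.21  0.06  0.27  0.1   0.  ]
pos [ 0.6165 -0.0779  0.1377] rpy [-3.141  0.     0.452] rad 0.0821 crank~247.4deg (mod 360) F rad -0.6 tan(cw) -1.9 z 4.5 w 0.0193
[[-0.069, 0.018, 0.002], [-0.139, 0.033, 0.002], [-0.21, 0.043, 0.002], [-0.281, 0.048, 0.003], [-0.353, 0.048, 0.003], [-0.424, 0.043, 0.003], [-0.495, 0.033, 0.003], [-0.565, 0.018, 0.003], [-0.634, -0.002, 0.003], [-0.701, -0.026, 0.003], [-0.766, -0.055, 0.003], [-0.829, -0.089, 0.003]]
```

play_rows:
  dp:
    - [-0.069, 0.018, 0]
    - [-0.139, 0.033, 0]
    - [-0.21, 0.043, 0]
    - [-0.281, 0.048, 0]
    - [-0.353, 0.048, 0]
    - [-0.424, 0.043, 0]
    - [-0.495, 0.033, 0]
    - [-0.565, 0.018, 0]
    - [-0.634, -0.002, 0]
    - [-0.701, -0.026, 0]
    - [-0.766, -0.055, 0]
    - [-0.829, -0.089, 0]
  rot:
    - [0, 0, 0]
    - [0, 0, 0]
    - [0, 0, 0]
    - [0, 0, 0]
    - [0, 0, 0]
    - [0, 0, 0]
    - [0, 0, 0]
    - [0, 0, 0]
    - [0, 0, 0]
    - [0, 0, 0]
    - [0, 0, 0]
    - [0, 0, 0]

```text
t: 41.08
tool_pos: [0.5534, -0.1006, 0.1377]
eef_rot: [-3.141, 0.0, 0.452]
force: [1.4, 0.5, 2.5]
gripper_width: 0.0194
```

```bash
python3 n.py 48 12
```

```text
fit [559.63 -18.74  81.99] res mm [ 0.06 -0.11 -0.36 -0.13 -0.03 -0.08  0.09 -0.24 -0.1   0.07  0.23  0.15
  0.21  0.06  0.27  0.11  0.   -0.02]
pos [ 0.5534 -0.1006  0.1377] rpy [-3.141  0.     0.452] rad 0.0821 crank~295.7deg (mod 360) F rad -0.6 tan(cw) -1.4 z 2.5 w 0.0194
[[-0.06, -0.039, 0.003], [-0.118, -0.081, 0.003], [-0.172, -0.128, 0.003], [-0.223, -0.178, 0.003], [-0.271, -0.231, 0.003], [-0.315, -0.288, 0.003], [-0.354, -0.347, 0.003], [-0.39, -0.409, 0.003], [-0.421, -0.474, 0.003], [-0.447, -0.54, 0.003], [-0.469, -0.608, 0.003], [-0.486, -0.678, 0.003]]
```

play_rows:
  dp:
    - [-0.06, -0.039, 0]
    - [-0.118, -0.081, 0]
    - [-0.172, -0.128, 0]
    - [-0.223, -0.178, 0]
    - [-0.271, -0.231, 0]
    - [-0.315, -0.288, 0]
    - [-0.354, -0.347, 0]
    - [-0.39, -0.409, 0]
    - [-0.421, -0.474, 0]
    - [-0.447, -0.54, 0]
    - [-0.469, -0.608, 0]
    - [-0.486, -0.678, 0]
  rot:
    - [0, 0, 0]
    - [0, 0, 0]
    - [0, 0, 0]
    - [0, 0, 0]
    - [0, 0, 0]
    - [0, 0, 0]
    - [0, 0, 0]
    - [0, 0, 0]
    - [0, 0, 0]
    - [0, 0, 0]
    - [0, 0, 0]
    - [0, 0, 0]

```text
t: 42.58
tool_pos: [0.4944, -0.0684, 0.1377]
eef_rot: [-3.141, 0.001, 0.452]
force: [0.8, -1.3, 2.3]
gripper_width: 0.0196
```

```bash
python3 n.py 18 8
```

```text
fit [559.62 -18.74  81.99] res mm [ 0.05 -0.12 -0.37 -0.13 -0.03 -0.08  0.09 -0.24 -0.1   0.06  0.22  0.14
  0.21  0.06  0.27  0.11 -0.   -0.03  0.06]
pos [ 0.4944 -0.0684  0.1377] rpy [-3.141e+00  1.000e-03  4.520e-01] rad 0.0820 crank~344.0deg (mod 360) F rad 0.1 tan(cw) -1.6 z 2.3 w 0.0196
[[-0.007, -0.04, 0.003], [-0.012, -0.08, 0.003], [-0.016, -0.12, 0.003], [-0.019, -0.16, 0.003], [-0.02, -0.2, 0.003], [-0.019, -0.24, 0.003], [-0.017, -0.28, 0.003], [-0.013, -0.32, 0.003]]
```

play_rows:
  dp:
    - [-0.007, -0.04, 0]
    - [-0.012, -0.08, 0]
    - [-0.016, -0.12, 0]
    - [-0.019, -0.16, 0]
    - [-0.02, -0.2, 0]
    - [-0.019, -0.24, 0]
    - [-0.017, -0.28, 0]
    - [-0.013, -0.31, 0]
    - [-0.013, -0.32, 0]
    - [-0.013, -0.32, 0]
  rot:
    - [0, 0, 0]
    - [0, 0, 0]
    - [0, 0, 0]
    - [0, 0, 0]
    - [0, 0, 0]
    - [0, 0, 0]
    - [0, 0, 0]
    - [0, 0, 0]
    - [0, 0, 0]
    - [0, 0, 0]

```text
t: 43.82
tool_pos: [0.4822, -0.0458, 0.1377]
eef_rot: [-3.141, 0.001, 0.452]
force: [-1.2, -1.5, 2.6]
gripper_width: 0.0196
```

```bash
python3 n.py 5 2
cat > q.py <<'E'
from h import *
c=env.capture('side'); K=5; u,v=270,140
print([(round(d['confidence'],2),np.round(d['centre'],3).tolist()) for d in env.tip_of('gold_cutter',c)])
big=cv2.resize(c['color'][v:v+120,u:u+120],None,fx=K,fy=K,interpolation=2)
S=np.array([.5565,-.0205,.115]); a=np.radians(201.3)
# nominal arm centre line at crank 0 (green), +-0.25 rad (yellow)
for da,col in ((0,(0,255,0)),(.25,(0,255,255)),(-.25,(0,255,255))):
    e=np.array([np.cos(a-da),np.sin(a-da),0]); q=((proj(c,[S+.03*e,S+.1*e])-[u,v]+.5)*K).astype(int)
    cv2.line(big,q[0].tolist(),q[1].tolist(),col,1)
cv2.imwrite('pics/q.png',big)
E
python3 q.py
```

```text
fit [559.6  -18.75  82.01] res mm [ 0.02 -0.16 -0.39 -0.15 -0.03 -0.07  0.1  -0.23 -0.1   0.04  0.18  0.11
  0.2   0.07  0.28  0.11 -0.   -0.05  0.02  0.23]
pos [ 0.4822 -0.0458  0.1377] rpy [-3.141e+00  1.000e-03  4.520e-01] rad 0.0820 crank~2.1deg (mod 360) F rad 1.6 tan(cw) -1.0 z 2.6 w 0.0196
[[0.006, -0.044, 0.003], [0.014, -0.088, 0.003]]
[(0.97, [0.532, 0.439, 0.001]), (0.82, [0.557, -0.02, 0.104]), (0.76, [0.533, 0.215, -0.002]), (0.7, [0.46, 0.426, -0.001])]
```

View pics/q.png

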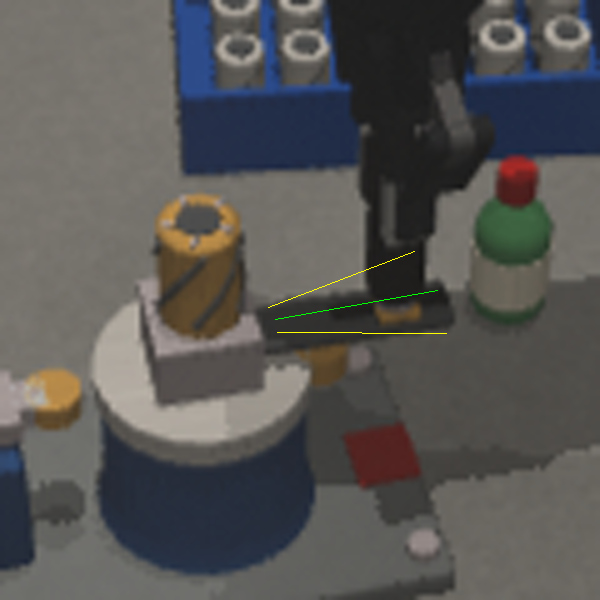

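The arm is within about 0.1 rad of the park direction (collar at crop (398,313), inside the ±0.25 band), and the cutter is still seated. Releasing and retreating upward.

play_rows:
  dp:
    - [0, 0, 0]
    - [0, 0, 0]
    - [0, 0, 0]
    - [0, 0, 0]
    - [0, 0, 0]
    - [0, 0, -0.2]
    - [0, 0, -0.6]
    - [0, 0, -1]
    - [0, 0, -1]
  rot:
    - [0, 0, 0]
    - [0, 0, 0]
    - [0, 0, 0]
    - [0, 0, 0]
    - [0, 0, 0]
    - [0, 0, 0]
    - [0, 0, 0]
    - [0, 0, 0]
    - [0, 0, 0]
  jaw: 0.5

```text
t: 45.05
tool_pos: [0.4835, -0.0458, 0.2206]
eef_rot: [3.139, -0.002, 0.452]
force: [-0.5, -0.5, -0.3]
gripper_width: 0.0643
```

play_rows:
  dp:
    - [-0.2, 0, -0.5]
    - [-0.4, 0, -0.8]
    - [-0.4, 0, -0.8]
  rot:
    - [0, 0, 0]
    - [0, 0, 0]
    - [0, 0, 0]

```text
t: 45.42
tool_pos: [0.4545, -0.0603, 0.2859]
eef_rot: [3.137, -0.004, 0.451]
force: [0.1, 0.5, -0.4]
gripper_width: 0.0642
```

```bash
sed -i 's#pics/q.png#pics/r.png#' q.py; python3 q.py
```

```text
[(0.97, [0.458, 0.421, -0.002]), (0.95, [0.528, 0.214, 0.001]), (0.66, [0.532, 0.437, 0.003]), (0.59, [0.56, -0.02, 0.106])]
```

View pics/r.png

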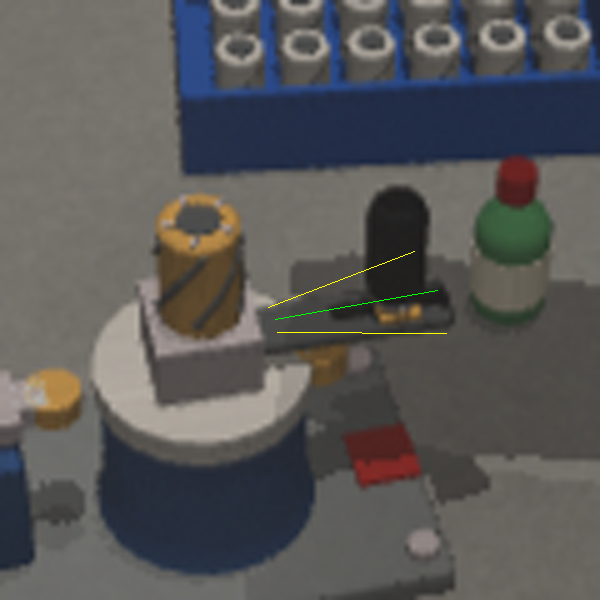

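Run:
```python
from h import *
c=env.capture('side')
S=np.array([.5565,-.0205])
for uv,z in (((397,290),.123),((397,213),.163),((383,455),.016)):
    P=ray(c,[np.array(uv)/5+[270,140]-.1],z)[0]; d=P[:2]-S
    print(P.round(4),np.hypot(*d).round(4),'crank', (np.radians(201.3)-np.arctan2(d[1],d[0]))%(2*np.pi))
s=env.state(); print(s['force'],s['dq'].round(4))
```

```text
[ 0.4788 -0.0462  0.123 ] 0.0819 crank 0.052679599938577404
[ 0.4804 -0.05    0.163 ] 0.0816 crank 0.002401281583665593
[ 0.4821 -0.0491  0.016 ] 0.0797 crank 0.004730014121308912
[-0.53899418  0.08452431 -0.14491625] [-0.0044  0.0119 -0.0014 -0.001  -0.0014  0.0015  0.0024]
```

Parked within about 0.05 rad, the cutter is seated, and the arm is clear and still. Handing in.

```bash
python3 -c "
from rig import env
print(env.hand_in())"
```

```text
the job is handed in; nothing more can be done
None
```

The job is done and handed in at about 45.6 s of the 72 s allowed. `hand_in` gives no verdict, so what follows rests on my own checks. The gold cutter went into the socket and was released. I then cranked two full clockwise turns with the handle gripped and parked it over the red mark.

**How the cranking went**
- **Speed:** it stayed at or below about 0.65 rad/s, and I slowed it through both stiff points.
- **Side pull:** force readings taken between moves showed at most about 4 N inward or outward. I refitted the handle's circle from those readings as I went.

**Last checks**
- **Crank:** the camera puts the handle 0.00 to 0.05 rad past the mark, and the last reading of the arm before release said about 0.04 rad. The allowance is 0.25 rad.
- **Cutter:** it is upright in the socket, with its origin at z about 0.105 m, which is fully down to within the detector's error.
- **Robot:** it is clear of everything, with almost no force on the tool. I never commanded a move near the other objects, but I did not re-measure them at the end.

**What disagreed with the task notes**
- **Stiff-point force:** on the first turn one reading before the half turn was about 26 N along the circle, not the stated 14 N. The arm lagged by about 5° there, and I carried that lag into the next move so the crank would not roll back.
- **After the half turn:** I have no reading in the part where the spring throws the crank ahead, so I only know the position and force were normal on either side of it.
- **Gripper width:** it read about 4 to 5 mm less than the true size of what it held.

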